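# Lay out a small glue-up dry, with its weight and two stops

### The job

Set up the dry run of the glue-up on the long dark walnut strip: lay the thin pine strip lengthwise in the middle of it, and the red sanding block, cork down and lengthwise, on the middle of the pine as a weight. Stand the tall bench dog on the bench behind the walnut strip (the far side from the robot), at the middle of its length, and the short bench dog on the bench at its left end, in line with it, each clear of the strip by a finger's width, about 15 mm, so that no glue will reach them. Let go of everything at the end.

Things in the scene. Friction and masses are not known exactly. Their poses are not given: they have to be found in the camera images.
- walnut_top (a point): the long dark walnut strip, flat on the bench and taped fast to it (a shorter, thicker hardwood block, 50x110x30, is a bystander): 72 mm along its x, 205 along its y, 17 thick. This point is the centre of its upper face, at z = 0.017. z up; its x points away from the robot and its y to the robot's left, turned by at most 15 degrees: behind is its +x side, its left end its +y end
- pine_center (a point): the thin pale pine strip, loose, 52 mm along its x, 138 mm along its y, 13 mm thick; this point is its centre, 6.5 mm over its underside; z up. Grasp it across its 52 mm width. Weighs 50 to 90 g
- sanding_center (a point): the red sanding block with a cork sole, loose on the bench top (not those in the tool trays behind), 46 mm along its x, 110 mm along its y, 40 mm high at its ends, with a dip in the middle of its top; this point is its centre, 20 mm over its sole; z up. Grasp it across its 46 mm width, in the lower half where its sides are upright. Weighs 120 to 210 g
- tall_center (a point): the tall bench dog, a round upright hardwood cylinder, 39 mm in diameter and 56 mm high, loose, standing upright; this point is its centre, 28 mm over its foot; z up along its axis
- short_center (a point): the short bench dog, a round hardwood puck, 42 mm in diameter and 22 mm high, loose, standing flat; this point is its centre, 11 mm over its foot; z up along its axis

How it is judged:
By the outcome, as a careful person would: the job done as asked, in the order asked, and still so for the second after the job is handed in, with the robot touching nothing.
It also fails if it takes over 118 s, if anything falls off the work surface, if the arm or the gripper's body presses on something with over 40 N, if the wrist force passes 120 N, or if a joint passes its speed limit or range.

### The arm

A 6-joint arm with a two-finger parallel gripper is mounted at the origin on a cart in front of the work surface, level with it; the furniture and walls round the work are solid. World frame = base frame: x ahead of the robot, y to its left, z up, the work surface at z = 0. Lengths are in m, angles in rad, forces in N, time in s.
With the tool pointing down it reaches from about 0.35 to 0.8 m from the base axis. Payload 7.3 kg.
Tool frame: the origin (TCP) lies midway between the tips of the shut fingers; the grasp point (between the pads) lies 19 mm behind it; z points along the fingers, y is the direction in which the jaws open and shut (so a half turn about z gives the same grasp; the last joint's range is limited). The gripper opens to 85 mm and grips with 20 to 120 N. Pads are 22 mm wide; open, the fingers measure 114 mm over their backs; the gripper's body (76 mm by 85 mm) begins 54 mm behind the grasp point. The pads swing forward as they close: fully open they stand 13 mm farther back than shut.
Start: joints at [-1.48, 0.342, 1.524, -0, 1.275, -0.146], TCP at [0.123, -0.51, 0.231] pointing down, gripper open.
Joint ranges: [-2.53, 2.53], [-0.77, 2.02], [0.04, 2.7], [-1, 4.14], [0.28, 2.66], [-3.11, 3.11]. Speed limits (rad/s): [2.57, 2.57, 3.14, 3.14, 3.14, 3.14].

### API

Orientations are given as a unit quaternion [x, y, z, w].
In Python, from cell import * gives the robot as it stands.
- The arm moves only by the tool jog_arm, never from a script. Its argument "moves" is a list of rows, each an object with "offset": the shift along the tool's x, y, z in cm, a list of three; "rotation": the turn, a rotation vector about the tool's x, y, z in degrees, a list of three; "jaw": the gripper command: -1 is shut, 1 is fully open, values between are in proportion. A call has 1 to 8 rows; each row shifts and turns the commanded pose from where the row before left it, along the tool's axes as they then stand; what a row does not reach is not made up. A row lasts 1/10 s, in which the tool goes at most 50 mm and 8.59 degrees, less where a joint would pass 70% of its speed; a pose out of reach is approached as far as the arm can. A call is refused whole if a number of a shift passes 5 or a number of a turn 8.59, either way. A call with a gripper value outside its range is refused whole. The fingers move at their own pace and stop on an object; "squeeze" is the grip in N (left out, the last holds). Time passes only in rows, so rows that do not move let the fingers close. It gives the time, the measured TCP pose, the force and the opening at its end, in the units of the state.
- sense(): the state, without advancing time (a new reading comes with each control period).
- camera(name): name is "scene" or "top"; returns a dict with "frame" (400x640x3 uint8, red, green, blue), "fx", "fy", "cx", "cy" (pixels), "eye" and "attitude" of the camera in the world. Camera axes: x right, y down, z forward; pixel columns grow to the right and rows downward; lengths in m; the calibration is good to about 2 mm. A picture is of the moment at which its call begins. There is no depth.
- close_job(): hands the job in, once; it reports no verdict.
Trained networks look in the newest picture that a camera, given by its name, has taken for a name from the list of things; names that differ only in an ending like _2 or _b are one class to them, and where a whole thing is asked for, a point or a joint stands for the part that bears it (a point fixed in the world has none). Each returns a list of dicts, best first, with "p" (0 to 1); they miss things now and then, are a little off and sometimes report something else, mostly with a low value. They report only what shows in the picture. A call takes as long as a camera call.
- recognise(target, camera): "xyz" ([x, y, z] in m, in world coordinates, good to about 4 mm: the middle of the surface that is visible of it).
- silhouettes(target, camera): "pixels" (400x640 bool, what is visible of it).
- mark_of(target, camera): "xyz" ([x, y, z] in m, in world coordinates, good to about 4 mm: a listed point, or the origin of a listed thing).
The state is a dict: "time": time; "joint_pos": joint angles; "joint_velocities": joint speeds; "effort": joint torques, N m; "tcp_pos": TCP position; "orientation": TCP orientation; "ft_force": force on the tool from outside, world axes, zero at the start; "torque": the same for the moment, N m; "width": finger opening in m.
Only numpy, scipy, OpenCV 4.12 (cv2) and the standard library are available. Lean on these libraries where they do the work, as an engineer would, in place of code of your own. Each camera call takes 0.05 s, during which the arm holds its last target. There are 200 camera calls.

## Working session

There is one attempt and no reset: what is moved stays moved. The work goes in short steps, Python scripts to look and compute and a tool call to move; the robot and the scene stay as the last step left them, time stands still between calls to the robot, and variables do not carry over. Pictures are saved under pics/ and viewed, about 12 in all and at most 16, crops included, and the job is handed in when it is done.

Besides the shell and the picture viewer there is one more tool, called after ">>>" as name([rows], argument=value, ...), one row to a line, values as JSON. jog_arm: Moves the arm, as the interface text tells. Its arguments: {"type":"object","properties":{"moves":{"type":"array","items":{"type":"object","properties":{"offset":{"type":"array","items":{"type":"number"}},"rotation":{"type":"array","items":{"type":"number"}},"jaw":{"type":"number"}}}},"squeeze":{"type":"number"}},"required":["moves"]}

```bash
mkdir -p pics; cat > h.py <<'E'
from cell import *
import numpy as np, cv2
from scipy.spatial.transform import Rotation as R
def save(c,fn,crop=None,s=1):
    f=c["frame"][:,:,::-1]
    if crop: f=f[crop[1]:crop[3],crop[0]:crop[2]]
    f=cv2.resize(f,None,fx=s,fy=s,interpolation=cv2.INTER_CUBIC); cv2.imwrite(fn,f)
def Rc(c):
    a=np.array(c["attitude"]); return R.from_quat(a).as_matrix() if a.size==4 else a.reshape(3,3)
def ray(c,uv,z):
    uv=np.atleast_2d(uv).astype(float)
    d=np.c_[(uv[:,0]-c["cx"])/c["fx"],(uv[:,1]-c["cy"])/c["fy"],np.ones(len(uv))]@Rc(c).T
    e=np.array(c["eye"]); return e+d*((z-e[2])/d[:,2])[:,None]
def rect(c,m,z):
    "min-area rect of the mask projected to plane z: centre,size,angle of long axis from +y toward -x (=yaw)"
    n,l,st,_=cv2.connectedComponentsWithStats(m.astype(np.uint8)); k=1+np.argmax(st[1:,4]); v,u=np.nonzero(l==k)
    p=ray(c,np.c_[u,v],z)[:,:2]; r=cv2.minAreaRect((p*1000).astype(np.float32))
    b=cv2.boxPoints(r); e=[b[1]-b[0],b[2]-b[1]]; L=max(e,key=np.linalg.norm); L=L*np.sign(L[1])
    return np.round(r[0],1),np.round(r[1],1),round(float(np.degrees(np.arctan2(-L[0],L[1]))),1)
E
python3 - <<'E'
from h import *
for n in("scene","top"):
    c=camera(n); save(c,f"pics/{n}0.png"); print(n,c["eye"],c["attitude"],c["fx"],c["cx"],c["cy"])
    for t in("walnut_top","pine_center","sanding_center","tall_center","short_center"):
        print(t,[(np.round(d["xyz"],3).tolist(),round(d["p"],2)) for d in mark_of(t,n)][:3])
        for d in silhouettes(t,n)[:2]:
            print("   ",round(d["p"],2),d["pixels"].sum(), rect(c,d["pixels"],{"w":.017,"p":.013,"s":.04 if t[1]=="a" else .022,"t":.056}[t[0]]) if d["pixels"].sum()>20 else "")
print(sense())
E
```

```text
scene [-0.50095747 -0.50720873  0.77468502] [ 0.74033871 -0.46403782  0.25311085 -0.41533408] 499.61704359225047 316.1987216147131 196.63955875559466
walnut_top [([0.603, 0.194, 0.018], 0.81)]
    0.57 429 (array([599.1, 147. ]), array([161.5,  61.7]), -45.7)
pine_center [([0.435, 0.045, 0.009], 0.82)]
    0.67 717 (array([429.8,  39.6]), array([ 59.3, 149.8]), 87.0)
sanding_center [([0.415, -0.129, 0.022], 0.66)]
    0.63 821 (array([ 391.5, -137.8]), array([ 64.6, 135.3]), 81.8)
tall_center [([0.454, -0.266, 0.027], 0.71)]
    0.95 417 (array([ 419.4, -278.4]), array([101.8,  38.8]), -75.5)
short_center [([0.468, 0.397, 0.009], 0.51)]
    0.44 122 (array([463.2, 386.2]), array([58.4, 40. ]), -51.1)
top [0.33762057 0.01107992 1.30503844] [-0.69993544  0.71072824 -0.0519702   0.04748523] 449.2641367145602 326.7487832478731 204.8506898852818
walnut_top [([0.604, 0.191, 0.019], 0.83)]
pine_center [([0.437, 0.042, 0.006], 0.75)]
    0.63 878 (array([434.1,  46.5]), array([ 54.5, 140.1]), 86.3)
sanding_center [([0.416, -0.13, 0.017], 0.97)]
tall_center [([0.455, -0.267, 0.026], 0.57)]
  
[... 180 characters left out ...]
1.1, 'joint_pos': array([-1.48001724e+00,  3.41998244e-01,  1.52408415e+00, -1.68584133e-05,
        1.27540876e+00, -1.46033104e-01]), 'joint_velocities': array([ 5.35010271e-04,  3.25008182e-06, -3.19233975e-04,  6.29289772e-05,
        1.20211213e-03,  1.05277491e-03]), 'effort': array([ 8.88405229e-04, -4.33577871e+01, -2.46266448e+01,  1.35390560e-04,
        6.10217448e-04, -3.90314042e-06]), 'tcp_pos': array([ 0.12316945, -0.51037027,  0.23132796]), 'orientation': array([ 9.92997893e-01,  1.18132051e-01, -9.46303642e-06,  5.05065831e-05]), 'ft_force': array([-0.32219049,  0.6999157 , -0.05019892]), 'torque': array([-0.02463258, -0.00854778, -0.01500726]), 'width': 0.08532003618648543}
```

View pics/top0.png

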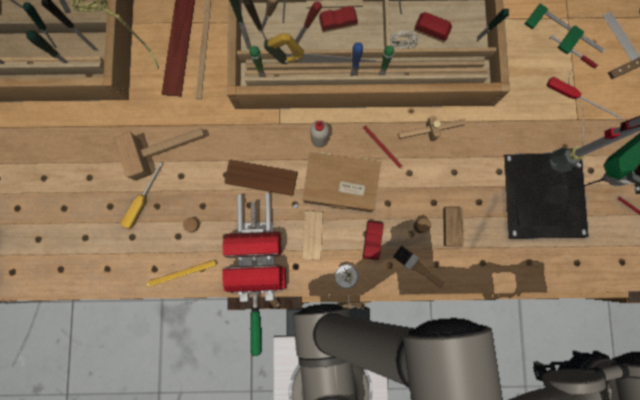

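View pics/scene0.png

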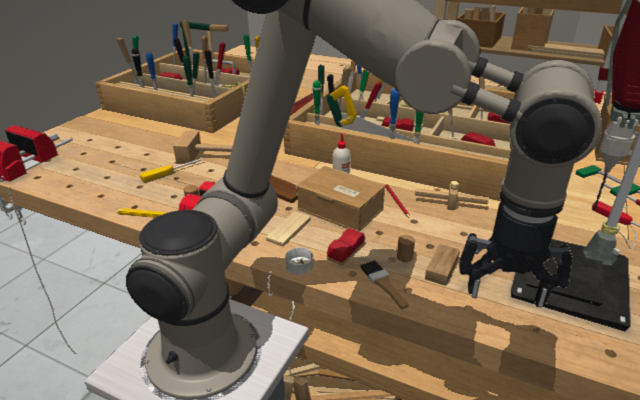

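```bash
python3 - <<'E'
from h import *
c=camera("top"); save(c,"pics/top1.png",(170,110,370,300),4); f=c["frame"].astype(int)
print([len(silhouettes(t,"top")) for t in("walnut_top","sanding_center")])
g=f.sum(2)
for th in (200,230,260):
    m=np.zeros(g.shape,bool); m[150:200,215:301]=g[150:200,215:301]<th; print(th,m.sum(),rect(c,cv2.morphologyEx(m.astype(np.uint8),cv2.MORPH_OPEN,np.ones((5,5))),.017))
print(f[177,261],f[165,261],f[177,300],f[195,230])
r=(f[:,:,0]>90)&(f[:,:,1]<50)&(f[:,:,2]<60); m=np.zeros(g.shape,bool); m[210:270,355:395]=r[210:270,355:395]
print(m.sum(),rect(c,m,.038))
c=camera("scene"); save(c,"pics/scene1.png",(180,130,420,300),3.3)
E
```

```text
[1, 1]
200 1514 (array([603.4, 194.3]), array([202.1,  68.4]), -10.7)
230 1656 (array([604.6, 195. ]), array([206.1,  71.3]), -10.9)
260 1737 (array([603.5, 194.5]), array([207.3,  74.9]), -11.0)
[86 56 37] [108  82  61] [182 150 114] [156 126  94]
502 (array([ 415.7, -126.6]), array([ 44.8, 100.5]), 83.4)
```

View pics/top1.png

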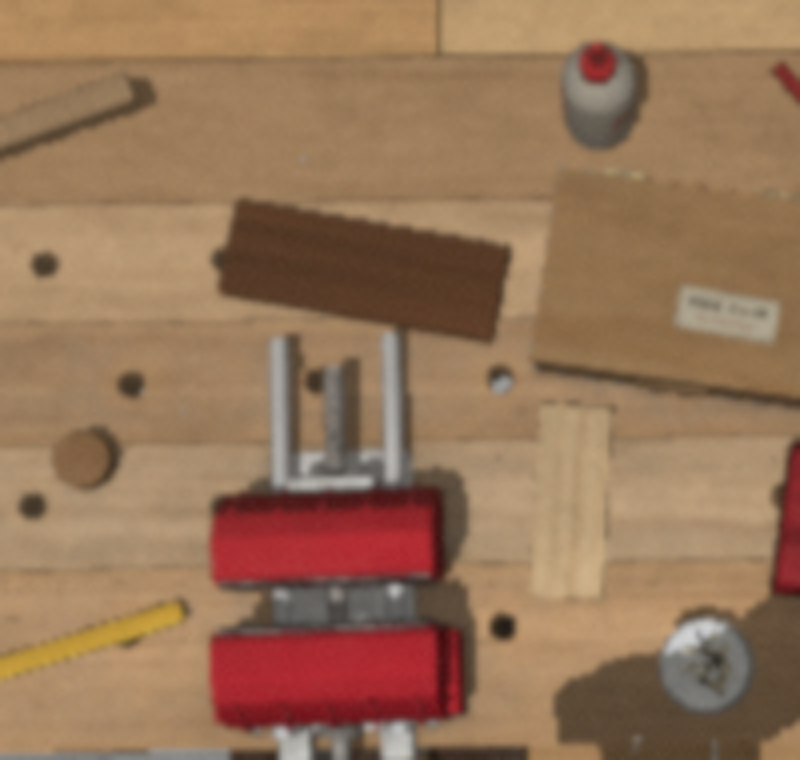

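View pics/scene1.png

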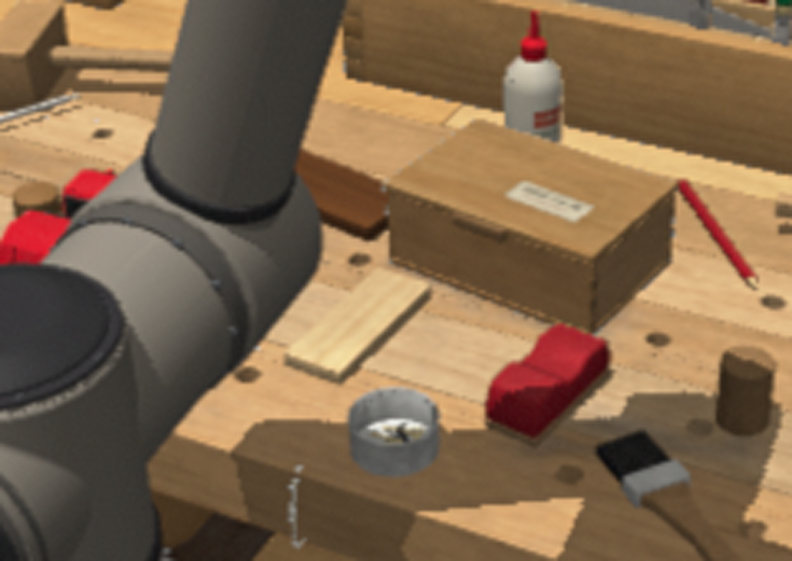

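```bash
cat >> h.py <<'E'
def phi(q):
    x=R.from_quat(q).as_matrix()[:,0]; return np.degrees(np.arctan2(x[1],x[0]))
def plan(wps,jaw=1,step=4.5,dec=1):
    "rows from the present pose through waypoints (x,y,z,phi deg), in tool axes"
    s=sense(); p=np.array(s["tcp_pos"]); f=phi(s["orientation"]); rows=[]
    print("at",np.round(p,4),round(f,2),"w",round(s["width"],4),"t",round(s["time"],1),"F",np.round(s["ft_force"],1), "tilt",np.round(R.from_quat(s["orientation"]).as_matrix()[:2,2],4))
    for w in wps:
        d=np.array(w[:3])-p; df=w[3]-f; n=int(max(1,np.ceil(np.linalg.norm(d)*100/step-.01),np.ceil(abs(df)/8.0-.01)))
        p0=p.copy();f0=f
        for k in range(1,n+1):
            c,s_=np.cos(np.radians(f)),np.sin(np.radians(f)); M=np.array([[c,s_,0],[s_,-c,0],[0,0,-1]])
            o=np.round(M.T@(p0+d*k/n-p)*100,dec); r=round(-(f0+df*k/n-f),1)
            p=p+M@o/100; f-=r; rows.append((o+0).tolist()+[r])
    for i in range(0,len(rows),8): print("call:",", ".join('{"offset":[%g,%g,%g],"rotation":[0,0,%g]}'%tuple(r) for r in rows[i:i+8]))
    print("end",np.round(p,4),round(f,2))
E
python3 -c "
from h import *
plan([(.40,-.3,.2,5),(.435,.045,.15,-3.7)])"
```

```text
at [ 0.1232 -0.5104  0.2313] 13.57 w 0.0853 t 1.3 F [-0.4  0.4  0.3] tilt [ 0.     -0.0001]
call: {"offset":[4,-1.7,0.4],"rotation":[0,0,1.1]}, {"offset":[3.9,-1.9,0.4],"rotation":[0,0,1]}, {"offset":[3.9,-1.9,0.4],"rotation":[0,0,1.1]}, {"offset":[3.9,-1.9,0.4],"rotation":[0,0,1.1]}, {"offset":[3.9,-2.1,0.4],"rotation":[0,0,1.1]}, {"offset":[3.8,-2.1,0.3],"rotation":[0,0,1]}, {"offset":[3.7,-2.1,0.4],"rotation":[0,0,1.1]}, {"offset":[3.7,-2.3,0.4],"rotation":[0,0,1.1]}
call: {"offset":[0.8,-4.3,0.6],"rotation":[0,0,1.1]}, {"offset":[0.7,-4.2,0.7],"rotation":[0,0,1.1]}, {"offset":[0.7,-4.3,0.6],"rotation":[0,0,1.1]}, {"offset":[0.6,-4.3,0.6],"rotation":[0,0,1]}, {"offset":[0.5,-4.3,0.6],"rotation":[0,0,1.1]}, {"offset":[0.4,-4.3,0.7],"rotation":[0,0,1.1]}, {"offset":[0.3,-4.4,0.6],"rotation":[0,0,1.1]}, {"offset":[0.2,-4.3,0.6],"rotation":[0,0,1.1]}
end [0.4347 0.0452 0.1503] -3.73
```

>>> jog_arm([
  {"offset": [4, -1.8, 0.4], "rotation": [0, 0, 1.1], "jaw": 1},
  {"offset": [3.9, -1.9, 0.4], "rotation": [0, 0, 1], "jaw": 1},
  {"offset": [3.9, -1.9, 0.4], "rotation": [0, 0, 1.1], "jaw": 1},
  {"offset": [3.9, -1.9, 0.4], "rotation": [0, 0, 1.1], "jaw": 1},
  {"offset": [3.9, -2.1, 0.4], "rotation": [0, 0, 1.1], "jaw": 1},
  {"offset": [3.8, -2.1, 0.3], "rotation": [0, 0, 1], "jaw": 1},
  {"offset": [3.7, -2.1, 0.4], "rotation": [0, 0, 1.1], "jaw": 1},
  {"offset": [3.7, -2.3, 0.4], "rotation": [0, 0, 1.1], "jaw": 1},
])

```text
time: 2.1
tcp_pos: [0.4007, -0.2979, 0.2004]
orientation: [0.999, 0.043, 0.0, 0.0]
ft_force: [0.4, -0.9, -0.4]
width: 0.0855
```

>>> jog_arm([
  {"offset": [0.8, -4.3, 0.6], "rotation": [0, 0, 1.1], "jaw": 1},
  {"offset": [0.7, -4.2, 0.7], "rotation": [0, 0, 1.1], "jaw": 1},
  {"offset": [0.7, -4.3, 0.6], "rotation": [0, 0, 1.1], "jaw": 1},
  {"offset": [0.6, -4.3, 0.6], "rotation": [0, 0, 1], "jaw": 1},
  {"offset": [0.5, -4.3, 0.6], "rotation": [0, 0, 1.1], "jaw": 1},
  {"offset": [0.4, -4.3, 0.7], "rotation": [0, 0, 1.1], "jaw": 1},
  {"offset": [0.3, -4.4, 0.6], "rotation": [0, 0, 1.1], "jaw": 1},
  {"offset": [0.2, -4.3, 0.6], "rotation": [0, 0, 1.1], "jaw": 1},
])

```text
time: 2.9
tcp_pos: [0.4345, 0.0479, 0.1503]
orientation: [0.999, -0.033, 0.0, 0.0]
ft_force: [-0.2, -0.6, 0.0]
width: 0.0855
```

```bash
python3 -c "
from h import *
plan([(.435,.045,.04,-3.7),(.435,.045,-.002,-3.7)],step=3,dec=2)"
```

```text
at [0.4345 0.0479 0.1503] -3.78 w 0.0855 t 2.9 F [-0.2 -0.6  0. ] tilt [ 0.0007 -0.0001]
call: {"offset":[0.02,0.07,2.76],"rotation":[0,0,-0]}, {"offset":[0.02,0.07,2.75],"rotation":[0,0,-0]}, {"offset":[0.01,0.08,2.76],"rotation":[0,0,-0.1]}, {"offset":[0.02,0.07,2.76],"rotation":[0,0,0]}, {"offset":[0,0,2.1],"rotation":[0,0,0]}, {"offset":[0,0,2.1],"rotation":[0,0,0]}
end [ 0.435  0.045 -0.002] -3.68
```

>>> jog_arm([
  {"offset": [0, 0.1, 2.8], "jaw": 1},
  {"offset": [0.05, 0.1, 2.8], "jaw": 1},
  {"offset": [0, 0.1, 2.7], "jaw": 1},
  {"offset": [0, 0, 2.7], "jaw": 1},
  {"offset": [0, 0, 2.1], "jaw": 1},
  {"offset": [0, 0, 2.1], "jaw": 1},
  {"offset": [0, 0, 0], "jaw": 1},
])

```text
$.moves[0]: bad value
```

>>> jog_arm([
  {"jaw": 0},
  {"jaw": -0.2},
  {"jaw": -0.4},
  {"jaw": -0.6},
  {"jaw": -0.8},
  {"jaw": -1},
  {"jaw": -1},
], squeeze=40)

```text
$.moves[0]: bad value
```

```bash
python3 -c "
from h import *
plan([(.435,.045,.15,-3.7),(.44,.045,.2,-3.7),(.604,.1945,.2,79.1)],step=4)
c=camera('scene');save(c,'pics/g1.png',(180,130,420,300),3.3)"
```

```text
at [0.4345 0.0479 0.1503] -3.78 w 0.0855 t 2.9 F [-0.2 -0.6  0. ] tilt [ 0.0007 -0.0001]
call: {"offset":[0.1,0.3,0],"rotation":[0,0,-0.1]}, {"offset":[0.2,0,-2.5],"rotation":[0,0,0]}, {"offset":[0.3,0,-2.5],"rotation":[0,0,0]}, {"offset":[1.4,-1.5,0],"rotation":[0,0,-7.5]}, {"offset":[1.6,-1.2,0],"rotation":[0,0,-7.6]}, {"offset":[1.7,-1.1,0],"rotation":[0,0,-7.5]}, {"offset":[1.8,-0.8,0],"rotation":[0,0,-7.5]}, {"offset":[2,-0.5,0],"rotation":[0,0,-7.5]}
call: {"offset":[2,-0.3,0],"rotation":[0,0,-7.6]}, {"offset":[2,-0.1,0],"rotation":[0,0,-7.5]}, {"offset":[2,0.3,0],"rotation":[0,0,-7.5]}, {"offset":[2,0.5,0],"rotation":[0,0,-7.5]}, {"offset":[1.8,0.7,0],"rotation":[0,0,-7.6]}, {"offset":[1.8,1,0],"rotation":[0,0,-7.5]}
end [0.6041 0.1943 0.2003] 79.12
```

View pics/g1.png

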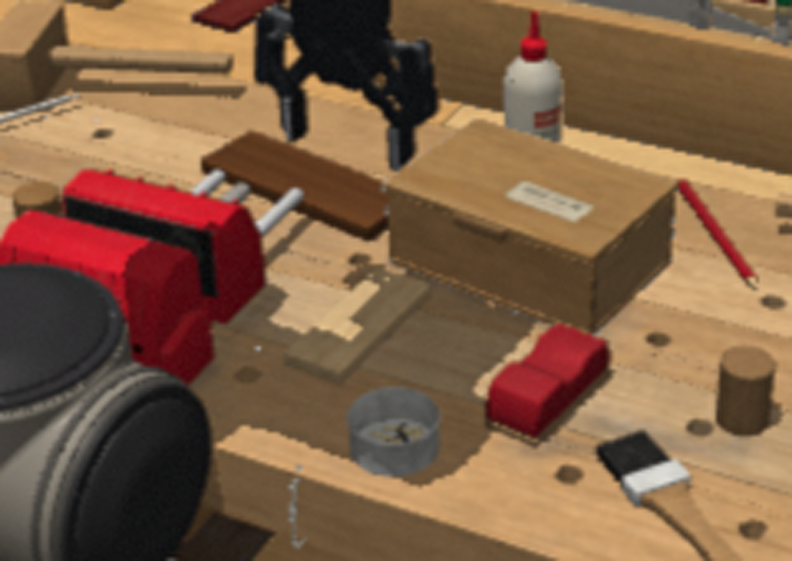

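The picture shows pine at about (360,320) under the open gripper, with the vise bars ending just short of the walnut strip, around (290,195). Each row needs all of its fields, so I'm resending.

>>> jog_arm([
  {"offset": [0, 0.1, 2.8], "rotation": [0, 0, 0], "jaw": 1},
  {"offset": [0.05, 0.1, 2.8], "rotation": [0, 0, 0], "jaw": 1},
  {"offset": [0, 0.1, 2.7], "rotation": [0, 0, 0], "jaw": 1},
  {"offset": [0, 0, 2.7], "rotation": [0, 0, 0], "jaw": 1},
  {"offset": [0, 0, 2.1], "rotation": [0, 0, 0], "jaw": 1},
  {"offset": [0, 0, 2.1], "rotation": [0, 0, 0], "jaw": 1},
  {"offset": [0, 0, 0], "rotation": [0, 0, 0], "jaw": 1},
])

```text
time: 3.65
tcp_pos: [0.4333, 0.0431, -0.0036]
orientation: [0.999, -0.033, -0.002, -0.0]
ft_force: [-0.6, 0.2, -0.2]
width: 0.0856
```

>>> jog_arm([
  {"offset": [0, 0, 0], "rotation": [0, 0, 0], "jaw": 0.5},
  {"offset": [0, 0, 0], "rotation": [0, 0, 0], "jaw": 0},
  {"offset": [0, 0, 0], "rotation": [0, 0, 0], "jaw": -0.4},
  {"offset": [0, 0, 0], "rotation": [0, 0, 0], "jaw": -1},
  {"offset": [0, 0, 0], "rotation": [0, 0, 0], "jaw": -1},
  {"offset": [0, 0, 0], "rotation": [0, 0, 0], "jaw": -1},
  {"offset": [0, 0, 0], "rotation": [0, 0, 0], "jaw": -1},
], squeeze=40)

```text
time: 4.35
tcp_pos: [0.4356, 0.0431, -0.0004]
orientation: [0.999, -0.033, 0.001, 0.0]
ft_force: [-1.5, -0.3, 7.0]
width: 0.0504
```

```bash
python3 -c "
from h import *
plan([(.435,.045,.15,-3.7),(.44,.045,.2,-3.7),(.604,.1945,.2,79.1)],step=4)
c=camera('scene');save(c,'pics/g2.png',(180,130,420,300),3.3)"
```

```text
at [ 4.356e-01  4.310e-02 -4.000e-04] -3.73 w 0.0504 t 4.3 F [-1.5 -0.3  7. ] tilt [ 0.0026 -0.0003]
call: {"offset":[0,0,-3.8],"rotation":[0,0,-0]}, {"offset":[0,-0.1,-3.7],"rotation":[0,0,-0]}, {"offset":[-0.1,0,-3.8],"rotation":[0,0,-0]}, {"offset":[0,-0.1,-3.7],"rotation":[0,0,-0]}, {"offset":[0.3,0,-2.5],"rotation":[0,0,-0]}, {"offset":[0.2,0,-2.5],"rotation":[0,0,-0]}, {"offset":[1.4,-1.5,0],"rotation":[0,0,-7.5]}, {"offset":[1.6,-1.2,0],"rotation":[0,0,-7.6]}
call: {"offset":[1.7,-1.1,0],"rotation":[0,0,-7.5]}, {"offset":[1.9,-0.8,0],"rotation":[0,0,-7.5]}, {"offset":[1.9,-0.5,0],"rotation":[0,0,-7.6]}, {"offset":[2,-0.3,0],"rotation":[0,0,-7.5]}, {"offset":[2,0,0],"rotation":[0,0,-7.5]}, {"offset":[2,0.2,0],"rotation":[0,0,-7.5]}, {"offset":[2,0.5,0],"rotation":[0,0,-7.6]}, {"offset":[1.9,0.7,0],"rotation":[0,0,-7.5]}
call: {"offset":[1.7,1,0],"rotation":[0,0,-7.5]}
end [0.6037 0.1942 0.1996] 79.07
```

View pics/g2.png

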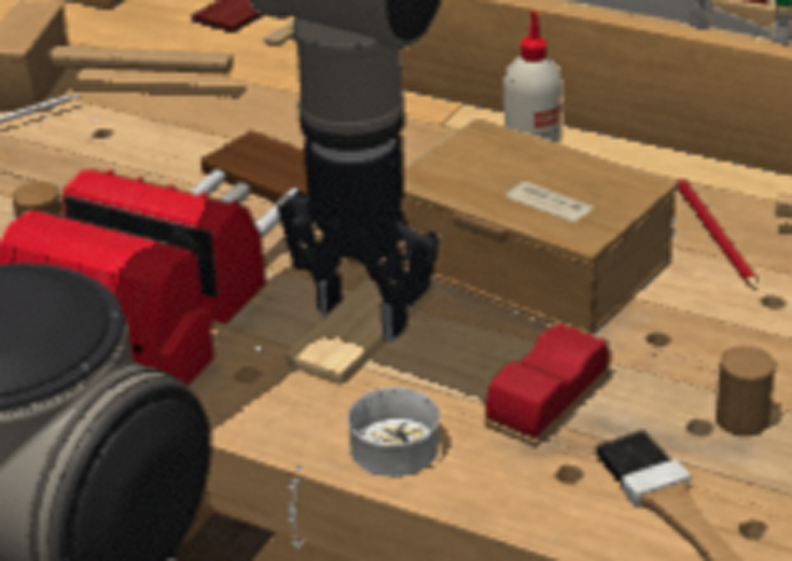

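>>> jog_arm([
  {"offset": [0, 0, -1], "rotation": [0, 0, 0], "jaw": -1},
  {"offset": [0, 0, -3], "rotation": [0, 0, 0], "jaw": -1},
  {"offset": [0, 0, -4], "rotation": [0, 0, 0], "jaw": -1},
  {"offset": [0, 0, -4], "rotation": [0, 0, 0], "jaw": -1},
  {"offset": [0, 0, -4], "rotation": [0, 0, 0], "jaw": -1},
  {"offset": [0, 0, -4], "rotation": [0, 0, 0], "jaw": -1},
  {"offset": [1.4, -1.5, 0], "rotation": [0, 0, -7.5], "jaw": -1},
  {"offset": [1.6, -1.2, 0], "rotation": [0, 0, -7.6], "jaw": -1},
])

```text
time: 5.2
tcp_pos: [0.4656, 0.0704, 0.2011]
orientation: [0.995, 0.101, 0.002, 0.0]
ft_force: [0.0, 0.2, -1.5]
width: 0.0507
```

>>> jog_arm([
  {"offset": [1.7, -1.1, 0], "rotation": [0, 0, -7.5], "jaw": -1},
  {"offset": [1.9, -0.8, 0], "rotation": [0, 0, -7.5], "jaw": -1},
  {"offset": [1.9, -0.5, 0], "rotation": [0, 0, -7.6], "jaw": -1},
  {"offset": [2, -0.3, 0], "rotation": [0, 0, -7.5], "jaw": -1},
  {"offset": [2, 0, 0], "rotation": [0, 0, -7.5], "jaw": -1},
  {"offset": [2, 0.2, 0], "rotation": [0, 0, -7.5], "jaw": -1},
  {"offset": [2, 0.5, 0], "rotation": [0, 0, -7.6], "jaw": -1},
  {"offset": [1.9, 0.7, 0], "rotation": [0, 0, -7.5], "jaw": -1},
])

```text
time: 6.0
tcp_pos: [0.5841, 0.1801, 0.1994]
orientation: [0.81, 0.587, 0.0, 0.0]
ft_force: [0.3, 0.3, 0.4]
width: 0.0512
```

>>> jog_arm([
  {"offset": [1.7, 1, 0], "rotation": [0, 0, -7.5], "jaw": -1},
  {"offset": [0, 0, 0], "rotation": [0, 0, 0], "jaw": -1},
  {"offset": [0, 0, 0], "rotation": [0, 0, 0], "jaw": -1},
])

```text
time: 6.3
tcp_pos: [0.5982, 0.1924, 0.1986]
orientation: [0.772, 0.636, -0.0, -0.0]
ft_force: [0.6, 0.7, -1.0]
width: 0.0504
```

```bash
python3 -c "
from h import *
plan([(.604,.1945,.06,79.1),(.604,.1945,.02,79.1)],step=4,dec=2)
c=camera('scene');save(c,'pics/g3.png',(180,80,420,250),3.3)
for n in('scene','top'):
  c=camera(n);print([(np.round(d['xyz'],4),round(d['p'],2)) for t in ('walnut_top','pine_center') for d in mark_of(t,n)[:1]])
"
```

```text
at [0.5982 0.1924 0.1986] 78.94 w 0.0504 t 6.3 F [ 0.6  0.7 -1. ] tilt [-0.0005 -0.0004]
call: {"offset":[0.08,0.13,3.46],"rotation":[0,0,-0]}, {"offset":[0.08,0.14,3.47],"rotation":[0,0,-0.1]}, {"offset":[0.08,0.13,3.46],"rotation":[0,0,-0]}, {"offset":[0.08,0.13,3.47],"rotation":[0,0,-0.1]}, {"offset":[0,0,4],"rotation":[0,0,0]}
end [0.604  0.1945 0.02  ] 79.14
[(array([0.6037, 0.1953, 0.0169]), 0.9), (array([0.5992, 0.1919, 0.2061]), 0.78)]
[(array([0.6084, 0.1945, 0.0165]), 0.84), (array([0.6001, 0.1901, 0.206 ]), 0.75)]
```

View pics/g3.png

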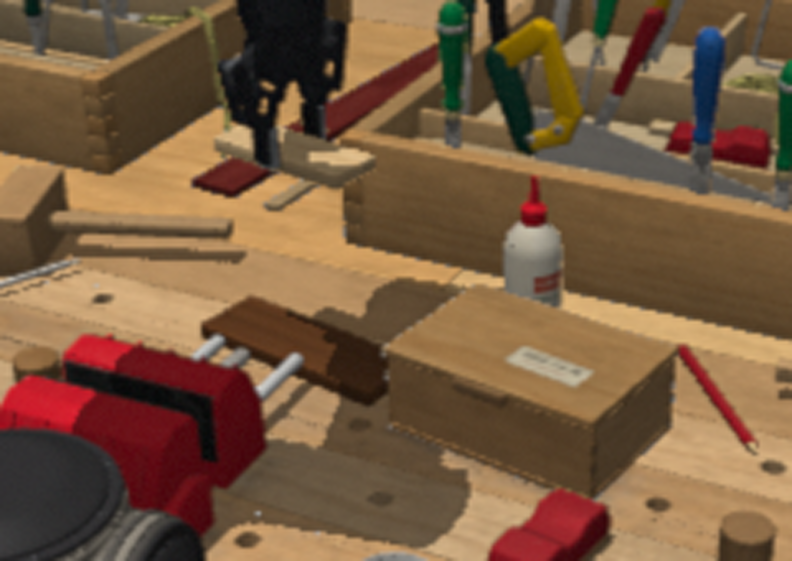

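The pine is held level at (295,155), near the TCP. Going down.

>>> jog_arm([
  {"offset": [0.1, 0.15, 3.5], "rotation": [0, 0, 0], "jaw": -1},
  {"offset": [0.1, 0.15, 3.5], "rotation": [0, 0, 0], "jaw": -1},
  {"offset": [0.1, 0.15, 3.5], "rotation": [0, 0, 0], "jaw": -1},
  {"offset": [0, 0.15, 3.5], "rotation": [0, 0, 0], "jaw": -1},
  {"offset": [0, 0, 1], "rotation": [0, 0, 0], "jaw": -1},
  {"offset": [0, 0, 1], "rotation": [0, 0, 0], "jaw": -1},
  {"offset": [0, 0, 0], "rotation": [0, 0, 0], "jaw": -1},
  {"offset": [0, 0, 0], "rotation": [0, 0, 0], "jaw": -1},
])

```text
time: 7.45
tcp_pos: [0.6062, 0.1945, 0.0399]
orientation: [0.771, 0.637, 0.001, 0.001]
ft_force: [0.5, 0.3, 0.8]
width: 0.0511
```

```bash
python3 -c "
from h import *
plan([(.604,.1945,.018,79.1)],step=4,dec=2)
c=camera('scene');save(c,'pics/g4.png',(200,120,360,240),5)
for n in('scene','top'):
  c=camera(n);print([(np.round(d['xyz'],4),round(d['p'],2)) for t in ('walnut_top','pine_center') for d in mark_of(t,n)[:1]])
"
```

```text
at [0.6062 0.1945 0.0399] 79.07 w 0.0511 t 7.5 F [0.5 0.3 0.8] tilt [0.0025 0.0004]
call: {"offset":[-0.05,-0.21,2.19],"rotation":[0,0,-0]}
end [0.604  0.1945 0.018 ] 79.07
[(array([0.6044, 0.1947, 0.0167]), 0.82), (array([0.6046, 0.1951, 0.0497]), 0.61)]
[(array([0.6046, 0.1916, 0.0457]), 0.55)]
```

View pics/g4.png

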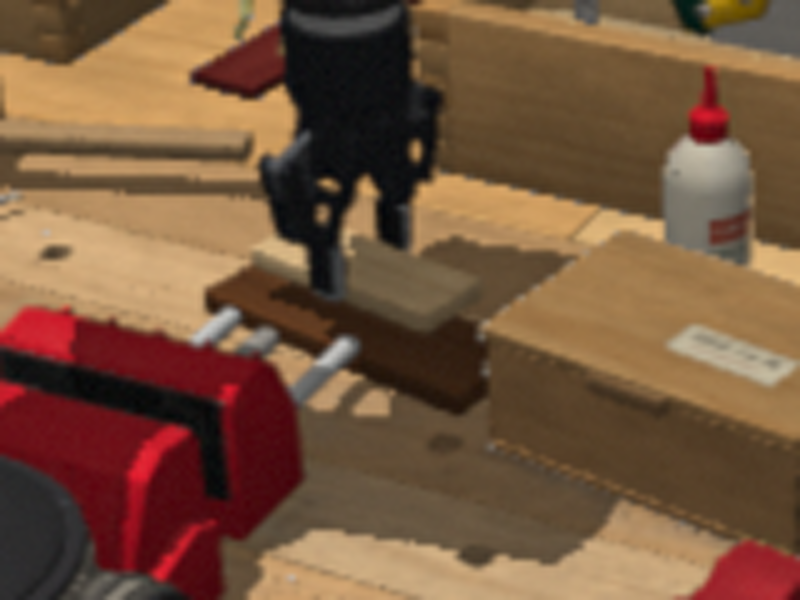

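The picture shows the pine over the walnut (360,280), with the near finger clear of the vise bars. Lowering and releasing with a small opening.

>>> jog_arm([
  {"offset": [0, -0.1, 1], "rotation": [0, 0, 0], "jaw": -1},
  {"offset": [0, 0, 0.7], "rotation": [0, 0, 0], "jaw": -1},
  {"offset": [0, 0, 0.5], "rotation": [0, 0, 0], "jaw": -1},
  {"offset": [0, 0, 0], "rotation": [0, 0, 0], "jaw": -1},
  {"offset": [0, 0, 0], "rotation": [0, 0, 0], "jaw": -1},
])

```text
time: 8.3
tcp_pos: [0.6037, 0.1944, 0.0167]
orientation: [0.771, 0.637, -0.001, -0.0]
ft_force: [-5.2, -1.1, 8.7]
width: 0.0508
```

>>> jog_arm([
  {"offset": [0, 0, 0], "rotation": [0, 0, 0], "jaw": 0.3},
  {"offset": [0, 0, 0], "rotation": [0, 0, 0], "jaw": 0.45},
  {"offset": [0, 0, 0], "rotation": [0, 0, 0], "jaw": 0.45},
  {"offset": [0, 0, 0], "rotation": [0, 0, 0], "jaw": 0.45},
])

```text
time: 8.7
tcp_pos: [0.6042, 0.1945, 0.0159]
orientation: [0.771, 0.637, -0.0, -0.0]
ft_force: [-0.1, 0.2, 0.5]
width: 0.0618
```

>>> jog_arm([
  {"offset": [0, 0, -1], "rotation": [0, 0, 0], "jaw": 0.45},
  {"offset": [0, 0, -4], "rotation": [0, 0, 0], "jaw": 0.45},
  {"offset": [0, 0, -4.5], "rotation": [0, 0, 0], "jaw": 1},
  {"offset": [0, 0, -4.5], "rotation": [0, 0, 0], "jaw": 1},
  {"offset": [0, 0, -4.5], "rotation": [0, 0, 0], "jaw": 1},
  {"offset": [0, 0, 0], "rotation": [0, 0, 0], "jaw": 1},
])

```text
time: 9.3
tcp_pos: [0.6074, 0.1952, 0.2099]
orientation: [0.771, 0.637, 0.006, 0.004]
ft_force: [0.8, 0.6, 1.4]
width: 0.0857
```

```bash
python3 -c "
from h import *
plan([(.416,-.129,.16,-6.6)],step=4.5)"
```

```text
at [0.6074 0.1952 0.2099] 79.08 w 0.0857 t 9.3 F [0.8 0.6 1.4] tilt [0.0142 0.0026]
call: {"offset":[-3.2,-1.2,0.5],"rotation":[0,0,7.8]}, {"offset":[-3.4,-0.6,0.4],"rotation":[0,0,7.8]}, {"offset":[-3.4,-0.3,0.5],"rotation":[0,0,7.8]}, {"offset":[-3.4,0.2,0.4],"rotation":[0,0,7.8]}, {"offset":[-3.4,0.7,0.5],"rotation":[0,0,7.7]}, {"offset":[-3.2,1.1,0.4],"rotation":[0,0,7.8]}, {"offset":[-3,1.6,0.5],"rotation":[0,0,7.8]}, {"offset":[-2.8,2,0.4],"rotation":[0,0,7.8]}
call: {"offset":[-2.6,2.3,0.5],"rotation":[0,0,7.8]}, {"offset":[-2.1,2.6,0.4],"rotation":[0,0,7.8]}, {"offset":[-1.8,2.9,0.5],"rotation":[0,0,7.8]}
end [ 0.4164 -0.1287  0.1599] -6.62
```

>>> jog_arm([
  {"offset": [-3.2, -1.2, 0.5], "rotation": [0, 0, 7.8], "jaw": 1},
  {"offset": [-3.4, -0.6, 0.4], "rotation": [0, 0, 7.8], "jaw": 1},
  {"offset": [-3.4, -0.3, 0.5], "rotation": [0, 0, 7.8], "jaw": 1},
  {"offset": [-3.4, 0.2, 0.4], "rotation": [0, 0, 7.8], "jaw": 1},
  {"offset": [-3.4, 0.7, 0.5], "rotation": [0, 0, 7.7], "jaw": 1},
  {"offset": [-3.2, 1.1, 0.4], "rotation": [0, 0, 7.8], "jaw": 1},
  {"offset": [-3, 1.6, 0.5], "rotation": [0, 0, 7.8], "jaw": 1},
  {"offset": [-2.8, 2, 0.4], "rotation": [0, 0, 7.8], "jaw": 1},
])

```text
time: 10.1
tcp_pos: [0.4646, -0.0425, 0.1654]
orientation: [0.99, 0.143, 0.0, 0.0]
ft_force: [0.6, -0.7, -0.1]
width: 0.0856
```

>>> jog_arm([
  {"offset": [-2.6, 2.3, 0.5], "rotation": [0, 0, 7.8], "jaw": 1},
  {"offset": [-2.1, 2.6, 0.4], "rotation": [0, 0, 7.8], "jaw": 1},
  {"offset": [-1.8, 2.9, 0.5], "rotation": [0, 0, 7.8], "jaw": 1},
  {"offset": [0, 0, 0], "rotation": [0, 0, 0], "jaw": 1},
  {"offset": [0, 0, 0], "rotation": [0, 0, 0], "jaw": 1},
])

```text
time: 10.6
tcp_pos: [0.4131, -0.1298, 0.1516]
orientation: [0.998, -0.058, 0.0, -0.0]
ft_force: [-0.3, 0.5, -0.3]
width: 0.0854
```

```bash
python3 -c "
from h import *
plan([(.416,-.129,.04,-6.6),(.416,-.129,.004,-6.6)],step=4,dec=2)
c=camera('top');save(c,'pics/t2.png',(200,120,360,240),5)
for t,z in(('walnut_top',.017),('pine_center',.03)):
  print(t,[(np.round(d['xyz'],4),round(d['p'],2)) for d in mark_of(t,'top')[:1]],[rect(c,d['pixels'],z) for d in silhouettes(t,'top')[:1]])
f=c['frame'].astype(int).sum(2);m=np.zeros(f.shape,bool);m[150:200,215:301]=f[150:200,215:301]<230
m=cv2.morphologyEx(m.astype(np.uint8),cv2.MORPH_OPEN,np.ones((3,3)));print(rect(c,m,.017))
c=camera('scene')
for t in('walnut_top','pine_center','sanding_center'):print(t,[(np.round(d['xyz'],4),round(d['p'],2)) for d in mark_of(t,'scene')[:1]])
"
```

```text
at [ 0.4131 -0.1298  0.1516] -6.68 w 0.0854 t 10.6 F [-0.3  0.5 -0.3] tilt [ 0.0006 -0.    ]
call: {"offset":[0.09,-0.04,3.72],"rotation":[0,0,-0]}, {"offset":[0.1,-0.03,3.72],"rotation":[0,0,-0.1]}, {"offset":[0.09,-0.04,3.72],"rotation":[0,0,0]}, {"offset":[0,0,3.6],"rotation":[0,0,0]}
end [ 0.416 -0.129  0.004] -6.58
walnut_top [(array([0.6075, 0.1943, 0.0133]), 0.84)] [(array([604.6, 195.1]), array([208.1,  76.5]), -11.9)]
pine_center [(array([0.6053, 0.192 , 0.0222]), 0.63)] [(array([604.2, 190.9]), array([141.9,  56.1]), -9.3)]
(array([587.8, 110.1]), array([33.1, 69.5]), 79.8)
walnut_top [(array([0.6045, 0.1966, 0.0151]), 0.66)]
pine_center [(array([0.6063, 0.1953, 0.0236]), 0.8)]
sanding_center [(array([ 0.4146, -0.1283,  0.0235]), 0.78)]
```

View pics/t2.png

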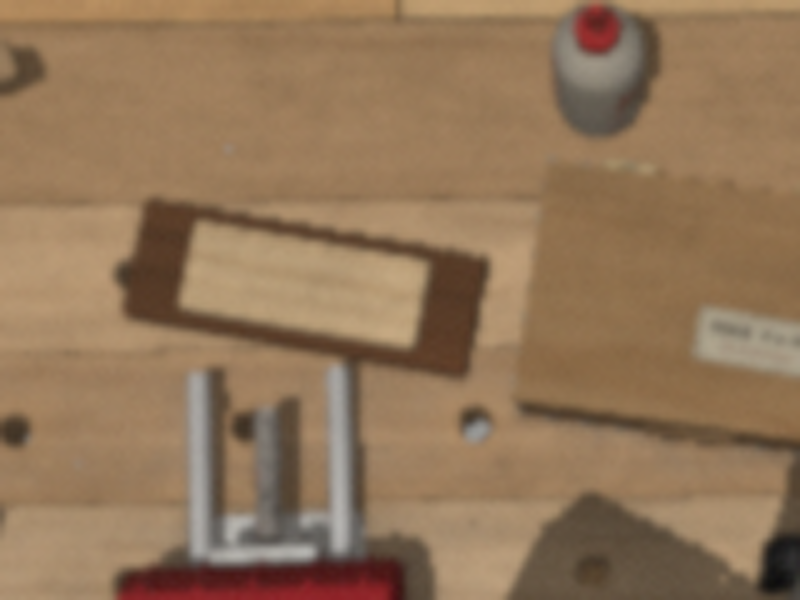

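The pine sits centred and parallel on the walnut (corners (195,218)–(415,348)). Next, the sanding block.

>>> jog_arm([
  {"offset": [0.1, 0, 3.7], "rotation": [0, 0, 0], "jaw": 1},
  {"offset": [0.1, 0, 3.7], "rotation": [0, 0, 0], "jaw": 1},
  {"offset": [0, 0, 3.7], "rotation": [0, 0, 0], "jaw": 1},
  {"offset": [0, 0, 2], "rotation": [0, 0, 0], "jaw": 1},
  {"offset": [0, 0, 1.5], "rotation": [0, 0, 0], "jaw": 1},
  {"offset": [0, 0, 0], "rotation": [0, 0, 0], "jaw": 1},
])

```text
time: 11.65
tcp_pos: [0.4141, -0.1289, 0.0037]
orientation: [0.998, -0.058, -0.002, -0.001]
ft_force: [0.2, -0.3, 0.2]
width: 0.0855
```

>>> jog_arm([
  {"offset": [0, 0, 0], "rotation": [0, 0, 0], "jaw": 0.5},
  {"offset": [0, 0, 0], "rotation": [0, 0, 0], "jaw": 0},
  {"offset": [0, 0, 0], "rotation": [0, 0, 0], "jaw": -0.4},
  {"offset": [0, 0, 0], "rotation": [0, 0, 0], "jaw": -1},
  {"offset": [0, 0, 0], "rotation": [0, 0, 0], "jaw": -1},
  {"offset": [0, 0, 0], "rotation": [0, 0, 0], "jaw": -1},
  {"offset": [0, 0, 0], "rotation": [0, 0, 0], "jaw": -1},
], squeeze=50)

```text
time: 12.35
tcp_pos: [0.4158, -0.1299, 0.0065]
orientation: [0.998, -0.058, 0.001, 0.0]
ft_force: [-1.3, -0.8, 5.8]
width: 0.0448
```

```bash
python3 -c "
from h import *
plan([(.416,-.129,.22,-6.6),(.604,.1945,.22,79.1)],step=4.5)"
```

```text
at [ 0.4158 -0.1299  0.0065] -6.65 w 0.0448 t 12.3 F [-1.3 -0.8  5.8] tilt [ 0.0022 -0.001 ]
call: {"offset":[0,0,-4.3],"rotation":[0,0,-0]}, {"offset":[0,0,-4.2],"rotation":[0,0,-0]}, {"offset":[0,-0.1,-4.3],"rotation":[0,0,-0]}, {"offset":[0,0,-4.3],"rotation":[0,0,-0]}, {"offset":[0,0,-4.2],"rotation":[0,0,-0]}, {"offset":[1.4,-3.1,0],"rotation":[0,0,-7.8]}, {"offset":[1.7,-2.9,0],"rotation":[0,0,-7.8]}, {"offset":[2.2,-2.7,0],"rotation":[0,0,-7.8]}
call: {"offset":[2.5,-2.3,0],"rotation":[0,0,-7.8]}, {"offset":[2.7,-2,0],"rotation":[0,0,-7.8]}, {"offset":[3,-1.5,0],"rotation":[0,0,-7.8]}, {"offset":[3.2,-1.2,0],"rotation":[0,0,-7.8]}, {"offset":[3.4,-0.7,0],"rotation":[0,0,-7.8]}, {"offset":[3.4,-0.2,0],"rotation":[0,0,-7.8]}, {"offset":[3.4,0.2,0],"rotation":[0,0,-7.8]}, {"offset":[3.3,0.7,0],"rotation":[0,0,-7.7]}
end [0.6042 0.1946 0.2195] 79.05
```

>>> jog_arm([
  {"offset": [0, 0, -1.5], "rotation": [0, 0, 0], "jaw": -1},
  {"offset": [0, 0, -4], "rotation": [0, 0, 0], "jaw": -1},
  {"offset": [0, 0, -4.5], "rotation": [0, 0, 0], "jaw": -1},
  {"offset": [0, 0, -4.5], "rotation": [0, 0, 0], "jaw": -1},
  {"offset": [0, 0, -4.5], "rotation": [0, 0, 0], "jaw": -1},
  {"offset": [0, 0, -2], "rotation": [0, 0, 0], "jaw": -1},
  {"offset": [1.4, -3.1, 0], "rotation": [0, 0, -7.8], "jaw": -1},
  {"offset": [1.7, -2.9, 0], "rotation": [0, 0, -7.8], "jaw": -1},
])

```text
time: 13.15
tcp_pos: [0.4495, -0.071, 0.217]
orientation: [0.997, 0.08, 0.002, 0.001]
ft_force: [0.2, 0.5, -1.4]
width: 0.0447
```

>>> jog_arm([
  {"offset": [2.2, -2.7, 0], "rotation": [0, 0, -7.8], "jaw": -1},
  {"offset": [2.5, -2.3, 0], "rotation": [0, 0, -7.8], "jaw": -1},
  {"offset": [2.7, -2, 0], "rotation": [0, 0, -7.8], "jaw": -1},
  {"offset": [3, -1.5, 0], "rotation": [0, 0, -7.8], "jaw": -1},
  {"offset": [3.2, -1.2, 0], "rotation": [0, 0, -7.8], "jaw": -1},
  {"offset": [3.4, -0.7, 0], "rotation": [0, 0, -7.8], "jaw": -1},
  {"offset": [3.4, -0.2, 0], "rotation": [0, 0, -7.8], "jaw": -1},
  {"offset": [3.4, 0.2, 0], "rotation": [0, 0, -7.8], "jaw": -1},
])

```text
time: 13.95
tcp_pos: [0.5863, 0.1662, 0.2157]
orientation: [0.811, 0.586, 0.0, 0.0]
ft_force: [0.2, -1.1, -1.1]
width: 0.0449
```

>>> jog_arm([
  {"offset": [3.3, 0.7, 0], "rotation": [0, 0, -7.7], "jaw": -1},
  {"offset": [0, 0, 0], "rotation": [0, 0, 0], "jaw": -1},
  {"offset": [0, 0, 0], "rotation": [0, 0, 0], "jaw": -1},
])

```text
time: 14.25
tcp_pos: [0.6027, 0.1943, 0.215]
orientation: [0.771, 0.637, -0.001, -0.0]
ft_force: [-0.1, -0.3, -2.0]
width: 0.0448
```

```bash
python3 -c "
from h import *
plan([(.604,.1945,.07,79.1)],step=4,dec=2)
for n in('scene','top'):
  c=camera(n);print([(np.round(d['xyz'],4),round(d['p'],2)) for t in ('sanding_center','pine_center') for d in mark_of(t,n)[:1]])
c=camera('scene');save(c,'pics/g5.png',(200,60,400,210),4)
"
```

```text
at [0.6027 0.1943 0.215 ] 79.07 w 0.0448 t 14.2 F [-0.1 -0.3 -2. ] tilt [-0.0009 -0.0007]
call: {"offset":[0.01,0.03,3.62],"rotation":[0,0,-0]}, {"offset":[0.01,0.03,3.63],"rotation":[0,0,-0]}, {"offset":[0.01,0.03,3.62],"rotation":[0,0,-0]}, {"offset":[0.01,0.03,3.63],"rotation":[0,0,-0]}
end [0.604  0.1945 0.07  ] 79.07
[(array([0.5976, 0.1931, 0.2312]), 0.77), (array([0.6048, 0.1933, 0.0258]), 0.73)]
[(array([0.6057, 0.1908, 0.021 ]), 0.84)]
```

View pics/g5.png

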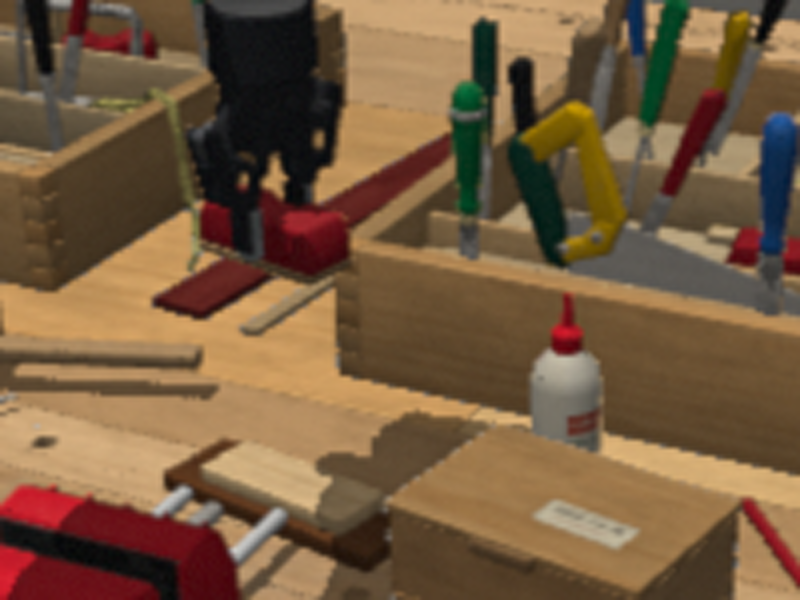

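The block hangs level at (275,235), cork down, finger at its middle.

>>> jog_arm([
  {"offset": [0, 0, 3.6], "rotation": [0, 0, 0], "jaw": -1},
  {"offset": [0, 0, 3.6], "rotation": [0, 0, 0], "jaw": -1},
  {"offset": [0, 0, 3.6], "rotation": [0, 0, 0], "jaw": -1},
  {"offset": [0, 0, 3.6], "rotation": [0, 0, 0], "jaw": -1},
  {"offset": [0, 0, 1], "rotation": [0, 0, 0], "jaw": -1},
  {"offset": [0, 0, 1], "rotation": [0, 0, 0], "jaw": -1},
  {"offset": [0, 0, 0], "rotation": [0, 0, 0], "jaw": -1},
  {"offset": [0, 0, 0], "rotation": [0, 0, 0], "jaw": -1},
])

```text
time: 15.4
tcp_pos: [0.6044, 0.1941, 0.053]
orientation: [0.771, 0.636, 0.001, 0.001]
ft_force: [0.5, -0.1, -2.1]
width: 0.0447
```

```bash
python3 -c "
from h import *
plan([(.604,.1945,.038,79.1)],step=4,dec=2)
c=camera('scene');print([(np.round(d['xyz'],4),round(d['p'],2)) for t in ('sanding_center','pine_center') for d in mark_of(t,'scene')[:1]])
"
```

```text
at [0.6044 0.1941 0.053 ] 79.06 w 0.0447 t 15.4 F [ 0.5 -0.1 -2.1] tilt [0.0028 0.0004]
call: {"offset":[0.03,-0.04,1.5],"rotation":[0,0,-0]}
end [0.604  0.1945 0.038 ] 79.06
[(array([0.6036, 0.1941, 0.0159]), 0.69), (array([0.6041, 0.1944, 0.028 ]), 0.72)]
```

>>> jog_arm([
  {"offset": [0, 0, 0.8], "rotation": [0, 0, 0], "jaw": -1},
  {"offset": [0, 0, 0.5], "rotation": [0, 0, 0], "jaw": -1},
  {"offset": [0, 0, 0.2], "rotation": [0, 0, 0], "jaw": -1},
  {"offset": [0, 0, 0], "rotation": [0, 0, 0], "jaw": -1},
  {"offset": [0, 0, 0], "rotation": [0, 0, 0], "jaw": -1},
])

```text
time: 16.05
tcp_pos: [0.6029, 0.1939, 0.0366]
orientation: [0.771, 0.637, -0.0, -0.0]
ft_force: [-3.1, -0.6, 4.6]
width: 0.0446
```

Contact felt. Releasing and rising.

>>> jog_arm([
  {"offset": [0, 0, 0], "rotation": [0, 0, 0], "jaw": 0.2},
  {"offset": [0, 0, 0], "rotation": [0, 0, 0], "jaw": 0.35},
  {"offset": [0, 0, 0], "rotation": [0, 0, 0], "jaw": 0.35},
  {"offset": [0, 0, 0], "rotation": [0, 0, 0], "jaw": 0.35},
  {"offset": [0, 0, -1], "rotation": [0, 0, 0], "jaw": 0.35},
  {"offset": [0, 0, -4], "rotation": [0, 0, 0], "jaw": 0.35},
  {"offset": [0, 0, -4.5], "rotation": [0, 0, 0], "jaw": 0.6},
  {"offset": [0, 0, -4.5], "rotation": [0, 0, 0], "jaw": 1},
])

```text
time: 16.85
tcp_pos: [0.603, 0.1939, 0.1784]
orientation: [0.771, 0.637, -0.0, 0.0]
ft_force: [0.3, -0.1, 0.5]
width: 0.0805
```

```bash
python3 -c "
from h import *
plan([(.604,.1945,.22,79.1),(.454,-.266,.16,90)],step=4.5)"
```

```text
at [0.603  0.1939 0.1784] 79.07 w 0.0805 t 16.9 F [ 0.3 -0.1  0.5] tilt [ 0.     -0.0001]
call: {"offset":[0.1,0.1,-4.2],"rotation":[0,0,-0]}, {"offset":[-4.4,-0.5,0.5],"rotation":[0,0,-1]}, {"offset":[-4.3,-0.7,0.6],"rotation":[0,0,-1]}, {"offset":[-4.4,-0.7,0.5],"rotation":[0,0,-1]}, {"offset":[-4.3,-0.7,0.6],"rotation":[0,0,-1]}, {"offset":[-4.3,-0.9,0.5],"rotation":[0,0,-1]}, {"offset":[-4.3,-0.9,0.6],"rotation":[0,0,-1]}, {"offset":[-4.3,-1,0.5],"rotation":[0,0,-1]}
call: {"offset":[-4.3,-1.1,0.6],"rotation":[0,0,-1]}, {"offset":[-4.3,-1.1,0.5],"rotation":[0,0,-0.9]}, {"offset":[-4.2,-1.3,0.6],"rotation":[0,0,-1]}, {"offset":[-4.2,-1.2,0.5],"rotation":[0,0,-1]}
end [ 0.4545 -0.2659  0.1604] 89.97
```

>>> jog_arm([
  {"offset": [0, 0, -4.2], "rotation": [0, 0, 0], "jaw": 1},
  {"offset": [-4.4, -0.5, 0.5], "rotation": [0, 0, -1], "jaw": 1},
  {"offset": [-4.3, -0.7, 0.6], "rotation": [0, 0, -1], "jaw": 1},
  {"offset": [-4.4, -0.7, 0.5], "rotation": [0, 0, -1], "jaw": 1},
  {"offset": [-4.3, -0.7, 0.6], "rotation": [0, 0, -1], "jaw": 1},
  {"offset": [-4.3, -0.9, 0.5], "rotation": [0, 0, -1], "jaw": 1},
  {"offset": [-4.3, -0.9, 0.6], "rotation": [0, 0, -1], "jaw": 1},
  {"offset": [-4.3, -1, 0.5], "rotation": [0, 0, -1], "jaw": 1},
])

```text
time: 17.65
tcp_pos: [0.5072, -0.1004, 0.181]
orientation: [0.731, 0.683, 0.0, 0.001]
ft_force: [0.3, -1.2, -0.7]
width: 0.0852
```

>>> jog_arm([
  {"offset": [-4.3, -1.1, 0.6], "rotation": [0, 0, -1], "jaw": 1},
  {"offset": [-4.3, -1.1, 0.5], "rotation": [0, 0, -0.9], "jaw": 1},
  {"offset": [-4.2, -1.3, 0.6], "rotation": [0, 0, -1], "jaw": 1},
  {"offset": [-4.2, -1.2, 0.5], "rotation": [0, 0, -1], "jaw": 1},
  {"offset": [0, 0, 0], "rotation": [0, 0, 0], "jaw": 1},
  {"offset": [0, 0, 0], "rotation": [0, 0, 0], "jaw": 1},
])

```text
time: 18.25
tcp_pos: [0.4532, -0.2674, 0.1587]
orientation: [0.708, 0.706, 0.0, 0.0]
ft_force: [0.4, 0.1, 0.7]
width: 0.0852
```

```bash
python3 -c "
from h import *
plan([(.455,-.266,.05,90),(.455,-.266,.018,90)],step=4,dec=2)
for n in('scene','top'):
  c=camera(n)
  for t in('walnut_top','pine_center','sanding_center','tall_center','short_center'):print(n,t,[(np.round(d['xyz'],4),round(d['p'],2)) for d in mark_of(t,n)[:1]],[rect(c,d['pixels'],.068) for d in silhouettes(t,n)[:1] if t[1]=='a'])
save(c,'pics/t3.png',(200,120,360,240),5)
"
```

```text
at [ 0.4532 -0.2674  0.1587] 89.81 w 0.0852 t 18.2 F [0.4 0.1 0.7] tilt [0.0004 0.    ]
call: {"offset":[0.05,0.06,3.62],"rotation":[0,0,-0.1]}, {"offset":[0.04,0.06,3.63],"rotation":[0,0,-0]}, {"offset":[0.05,0.06,3.62],"rotation":[0,0,-0.1]}, {"offset":[0,0,3.2],"rotation":[0,0,0]}
end [ 0.455 -0.266  0.018] 90.01
scene walnut_top [] [(array([488.1,  86.4]), array([71.9, 73.7]), 28.1)]
scene pine_center [(array([0.606 , 0.1938, 0.0262]), 0.49)] []
scene sanding_center [(array([0.6003, 0.1944, 0.0535]), 0.94)] [(array([576. , 173.7]), array([150.5,  89.3]), -16.8)]
scene tall_center [(array([ 0.4547, -0.2639,  0.0282]), 0.9)] [(array([ 406.4, -281.5]), array([106. ,  38.1]), -74.8)]
scene short_center [] []
top walnut_top [(array([0.6065, 0.1966, 0.0146]), 0.74)] [(array([595.6, 186.6]), array([197.5,  73.1]), -11.3)]
top pine_center [(array([0.6065, 0.1894, 0.025 ]), 0.48)] []
top sanding_center [(array([0.6033, 0.1941, 0.0492]), 0.71)] [(array([601.2, 191.4]), array([108.8,  49.7]), -13.2)]
top tall_center [(array([ 0.4526, -0.2662,  0.023 ]), 0.55)] [(array([ 458.7, -244.1]), array([11.4, 20.3]), 54.4)]
top short_center [(array([0.4719, 0.3924, 0.0114]), 0.58)] []
```

View pics/t3.png

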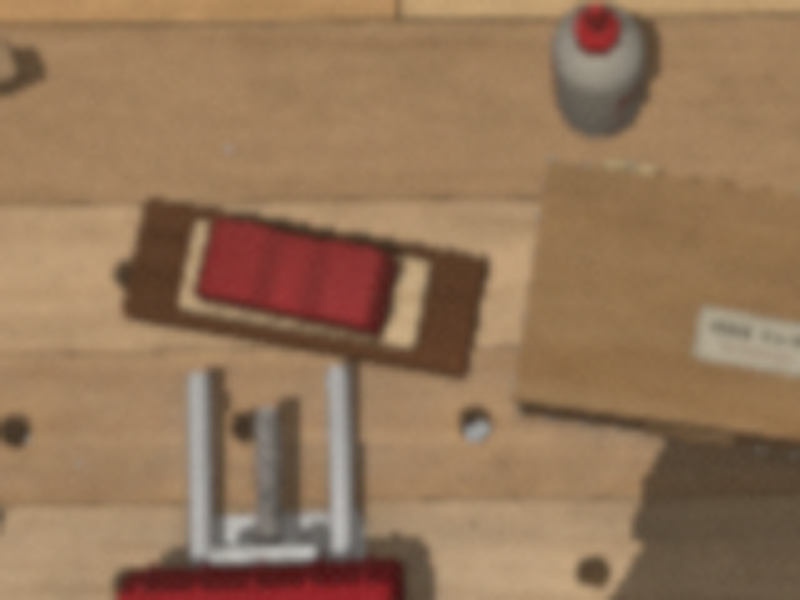

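The block sits centred and lengthwise on the pine (the slight up-left shift is parallax, true offset about 1–2 mm). Next, the tall dog.

>>> jog_arm([
  {"offset": [0.1, 0.05, 3.6], "rotation": [0, 0, 0], "jaw": 1},
  {"offset": [0.05, 0.05, 3.6], "rotation": [0, 0, 0], "jaw": 1},
  {"offset": [0, 0, 3.6], "rotation": [0, 0, 0], "jaw": 1},
  {"offset": [0, 0, 2], "rotation": [0, 0, 0], "jaw": 1},
  {"offset": [0, 0, 1.2], "rotation": [0, 0, 0], "jaw": 1},
  {"offset": [0, 0, 0], "rotation": [0, 0, 0], "jaw": 1},
])

```text
time: 19.95
tcp_pos: [0.4539, -0.2647, 0.0171]
orientation: [0.707, 0.707, -0.0, -0.001]
ft_force: [-1.0, 0.4, 0.9]
width: 0.0851
```

>>> jog_arm([
  {"offset": [0, 0, 0], "rotation": [0, 0, 0], "jaw": 0.5},
  {"offset": [0, 0, 0], "rotation": [0, 0, 0], "jaw": 0},
  {"offset": [0, 0, 0], "rotation": [0, 0, 0], "jaw": -0.4},
  {"offset": [0, 0, 0], "rotation": [0, 0, 0], "jaw": -1},
  {"offset": [0, 0, 0], "rotation": [0, 0, 0], "jaw": -1},
  {"offset": [0, 0, 0], "rotation": [0, 0, 0], "jaw": -1},
  {"offset": [0, 0, 0], "rotation": [0, 0, 0], "jaw": -1},
], squeeze=50)

```text
time: 20.65
tcp_pos: [0.4551, -0.2656, 0.0196]
orientation: [0.707, 0.707, 0.0, 0.001]
ft_force: [-0.9, 0.1, 5.4]
width: 0.0392
```

```bash
python3 -c "
from h import *
plan([(.454,-.266,.24,90),(.673,.181,.24,-10.9)],step=4)
c=camera('top'); print([(np.round(d['xyz'],4),round(d['p'],2)) for n in('scene','top') for d in (camera(n),mark_of('tall_center',n))[1][:1]])"
```

```text
at [ 0.4551 -0.2656  0.0196] 89.97 w 0.0392 t 20.6 F [-0.9  0.1  5.4] tilt [ 0.0018 -0.0015]
call: {"offset":[0,0,-3.7],"rotation":[0,0,-0]}, {"offset":[0,0,-3.6],"rotation":[0,0,-0]}, {"offset":[0,-0.1,-3.7],"rotation":[0,0,-0]}, {"offset":[0,0,-3.7],"rotation":[0,0,-0]}, {"offset":[0,0,-3.7],"rotation":[0,0,-0]}, {"offset":[0,0,-3.6],"rotation":[0,0,-0]}, {"offset":[3.4,1.7,0],"rotation":[0,0,7.8]}, {"offset":[3.7,1.2,0],"rotation":[0,0,7.7]}
call: {"offset":[3.7,0.7,0],"rotation":[0,0,7.8]}, {"offset":[3.8,0.2,0],"rotation":[0,0,7.7]}, {"offset":[3.9,-0.4,0],"rotation":[0,0,7.8]}, {"offset":[3.7,-0.8,0],"rotation":[0,0,7.8]}, {"offset":[3.6,-1.3,0],"rotation":[0,0,7.7]}, {"offset":[3.3,-1.9,0],"rotation":[0,0,7.8]}, {"offset":[3.1,-2.2,0],"rotation":[0,0,7.7]}, {"offset":[2.8,-2.7,0],"rotation":[0,0,7.8]}
call: {"offset":[2.4,-3,0],"rotation":[0,0,7.8]}, {"offset":[1.9,-3.2,0],"rotation":[0,0,7.7]}, {"offset":[1.5,-3.6,0],"rotation":[0,0,7.8]}
end [0.6727 0.1813 0.2396] -10.93
[(array([0.6043, 0.1949, 0.0243]), 0.57), (array([0.4711, 0.3934, 0.0096]), 0.69)]
```

>>> jog_arm([
  {"offset": [0, 0, -1.7], "rotation": [0, 0, 0], "jaw": -1},
  {"offset": [0, 0, -4], "rotation": [0, 0, 0], "jaw": -1},
  {"offset": [0, 0, -4.2], "rotation": [0, 0, 0], "jaw": -1},
  {"offset": [0, 0, -4.2], "rotation": [0, 0, 0], "jaw": -1},
  {"offset": [0, 0, -4.2], "rotation": [0, 0, 0], "jaw": -1},
  {"offset": [0, 0, -3.7], "rotation": [0, 0, 0], "jaw": -1},
  {"offset": [3.4, 1.7, 0], "rotation": [0, 0, 7.8], "jaw": -1},
  {"offset": [3.7, 1.2, 0], "rotation": [0, 0, 7.7], "jaw": -1},
])

```text
time: 21.7
tcp_pos: [0.489, -0.1963, 0.2404]
orientation: [0.799, 0.602, 0.001, 0.002]
ft_force: [1.0, 0.2, -1.1]
width: 0.0386
```

>>> jog_arm([
  {"offset": [3.7, 0.7, 0], "rotation": [0, 0, 7.8], "jaw": -1},
  {"offset": [3.8, 0.2, 0], "rotation": [0, 0, 7.7], "jaw": -1},
  {"offset": [3.9, -0.4, 0], "rotation": [0, 0, 7.8], "jaw": -1},
  {"offset": [3.7, -0.8, 0], "rotation": [0, 0, 7.8], "jaw": -1},
  {"offset": [3.6, -1.3, 0], "rotation": [0, 0, 7.7], "jaw": -1},
  {"offset": [3.3, -1.9, 0], "rotation": [0, 0, 7.8], "jaw": -1},
  {"offset": [3.1, -2.2, 0], "rotation": [0, 0, 7.7], "jaw": -1},
  {"offset": [2.8, -2.7, 0], "rotation": [0, 0, 7.8], "jaw": -1},
])

```text
time: 22.5
tcp_pos: [0.6231, 0.0803, 0.2388]
orientation: [0.994, 0.105, 0.0, 0.0]
ft_force: [0.7, 0.3, 0.2]
width: 0.0388
```

>>> jog_arm([
  {"offset": [2.4, -3, 0], "rotation": [0, 0, 7.8], "jaw": -1},
  {"offset": [1.9, -3.2, 0], "rotation": [0, 0, 7.7], "jaw": -1},
  {"offset": [1.5, -3.6, 0], "rotation": [0, 0, 7.8], "jaw": -1},
  {"offset": [0, 0, 0], "rotation": [0, 0, 0], "jaw": -1},
  {"offset": [0, 0, 0], "rotation": [0, 0, 0], "jaw": -1},
])

```text
time: 23.0
tcp_pos: [0.6729, 0.1826, 0.2378]
orientation: [0.996, -0.094, -0.0, 0.0]
ft_force: [-0.3, -0.5, -0.8]
width: 0.0389
```

```bash
python3 -c "
from h import *
plan([(.673,.181,.1,-10.9)],step=4,dec=2)
for n in('scene','top'):
  c=camera(n);print(n,[(np.round(d['xyz'],4),round(d['p'],2)) for t in ('tall_center','walnut_top') for d in mark_of(t,n)[:2]])
c=camera('scene');save(c,'pics/g6.png',(200,40,400,190),4)
"
```

```text
at [0.6729 0.1826 0.2378] -10.78 w 0.0389 t 23.0 F [-0.3 -0.5 -0.8] tilt [-0.0006 -0.0006]
call: {"offset":[0.01,0.04,3.45],"rotation":[0,0,0]}, {"offset":[0.01,0.04,3.44],"rotation":[0,0,0.1]}, {"offset":[0.01,0.04,3.45],"rotation":[0,0,-0]}, {"offset":[0.01,0.03,3.44],"rotation":[0,0,0]}
end [0.673 0.181 0.1  ] -10.88
scene [(array([0.6694, 0.1814, 0.2481]), 0.8), (array([0.6037, 0.1949, 0.0169]), 0.67)]
top [(array([0.6714, 0.1822, 0.2431]), 0.6)]
```

View pics/g6.png

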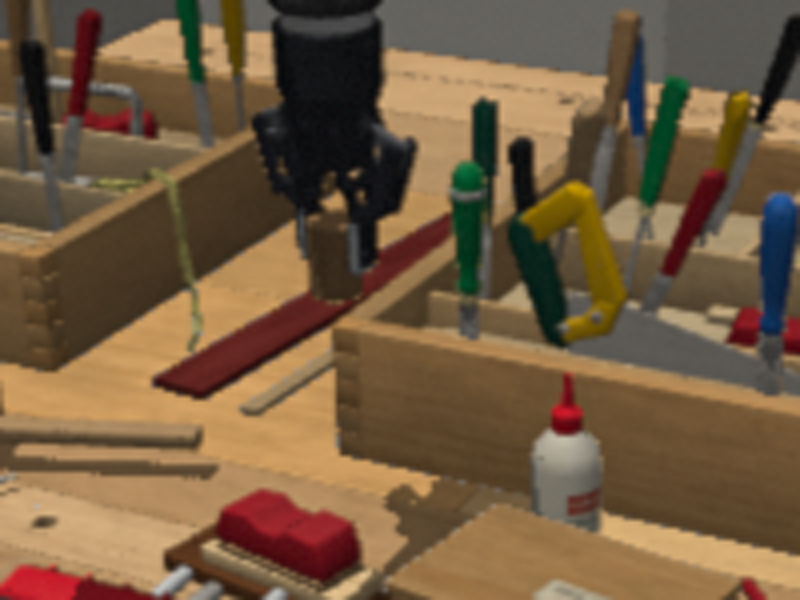

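The dog hangs upright at (335,255), clear of the trays. Lowering it.

>>> jog_arm([
  {"offset": [0, 0.15, 4], "rotation": [0, 0, 0], "jaw": -1},
  {"offset": [0, 0, 4], "rotation": [0, 0, 0], "jaw": -1},
  {"offset": [0, 0, 4], "rotation": [0, 0, 0], "jaw": -1},
  {"offset": [0, 0, 4], "rotation": [0, 0, 0], "jaw": -1},
  {"offset": [0, 0, 3], "rotation": [0, 0, 0], "jaw": -1},
  {"offset": [0, 0, 0.8], "rotation": [0, 0, 0], "jaw": -1},
  {"offset": [0, 0, 0], "rotation": [0, 0, 0], "jaw": -1},
  {"offset": [0, 0, 0], "rotation": [0, 0, 0], "jaw": -1},
])

```text
time: 24.15
tcp_pos: [0.6742, 0.1803, 0.0424]
orientation: [0.995, -0.095, 0.002, -0.0]
ft_force: [0.2, 0.5, -1.2]
width: 0.0389
```

```bash
python3 -c "
from h import *
plan([(.6735,.181,.021,-10.9)],step=4,dec=2)
for n in('scene','top'):
  c=camera(n);print(n,[(np.round(d['xyz'],4),round(d['p'],2)) for t in ('tall_center','walnut_top') for d in mark_of(t,n)[:2]])
"
```

```text
at [0.6742 0.1803 0.0424] -10.95 w 0.0389 t 24.1 F [ 0.2  0.5 -1.2] tilt [0.0034 0.0004]
call: {"offset":[-0.08,-0.05,2.14],"rotation":[0,0,-0]}
end [0.6735 0.181  0.021 ] -10.95
scene [(array([0.6712, 0.1818, 0.0473]), 0.61), (array([0.6046, 0.1956, 0.018 ]), 0.88)]
top []
```

>>> jog_arm([
  {"offset": [0, -0.05, 1], "rotation": [0, 0, 0], "jaw": -1},
  {"offset": [0, 0, 0.7], "rotation": [0, 0, 0], "jaw": -1},
  {"offset": [0, 0, 0.4], "rotation": [0, 0, 0], "jaw": -1},
  {"offset": [0, 0, 0], "rotation": [0, 0, 0], "jaw": -1},
  {"offset": [0, 0, 0], "rotation": [0, 0, 0], "jaw": -1},
])

```text
time: 24.95
tcp_pos: [0.6724, 0.1808, 0.0196]
orientation: [0.995, -0.095, -0.001, 0.0]
ft_force: [-3.0, -1.0, 7.7]
width: 0.0389
```

```bash
python3 -c "
from h import *
plan([(.6735,.181,.0195,-10.9)],step=4,dec=2)
c=camera('scene');save(c,'pics/g7.png',(230,120,350,210),6.6)
print([(np.round(d['xyz'],4),round(d['p'],2)) for d in mark_of('tall_center','scene')[:2]])
"
```

```text
at [0.6724 0.1808 0.0196] -10.92 w 0.0389 t 24.9 F [-3.  -1.   7.7] tilt [-0.0012 -0.0003]
call: {"offset":[0.1,-0.04,0.01],"rotation":[0,0,-0]}
end [0.6735 0.181  0.0195] -10.92
[(array([0.6687, 0.1835, 0.0261]), 0.63)]
```

View pics/g7.png

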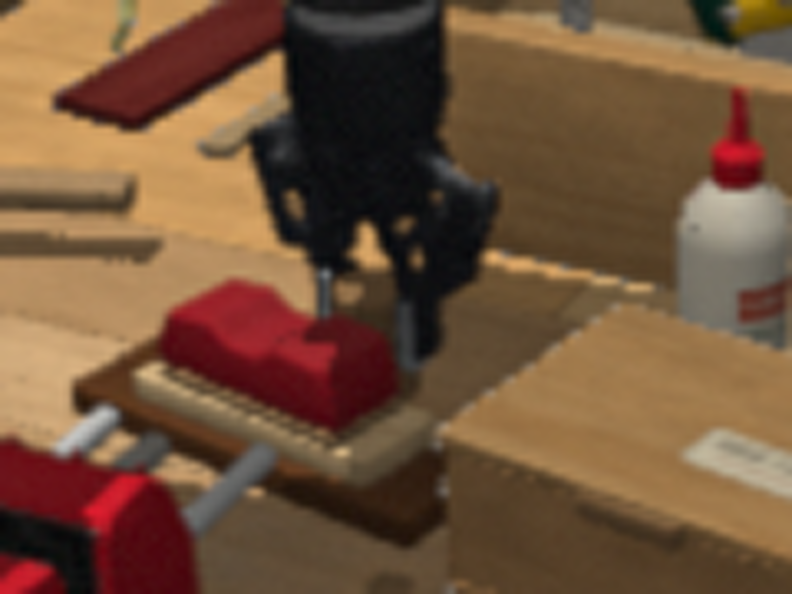

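The block and pine are undisturbed, and the dog is down behind the walnut. Releasing it and rising; then I'll measure from above.

>>> jog_arm([
  {"offset": [0, 0, 0], "rotation": [0, 0, 0], "jaw": 0.1},
  {"offset": [0, 0, 0], "rotation": [0, 0, 0], "jaw": 0.3},
  {"offset": [0, 0, 0], "rotation": [0, 0, 0], "jaw": 0.3},
  {"offset": [0, 0, 0], "rotation": [0, 0, 0], "jaw": 0.3},
  {"offset": [0, 0, -1], "rotation": [0, 0, 0], "jaw": 0.3},
  {"offset": [0, 0, -4], "rotation": [0, 0, 0], "jaw": 0.3},
  {"offset": [0, 0, -4.5], "rotation": [0, 0, 0], "jaw": 0.6},
  {"offset": [0, 0, -4.5], "rotation": [0, 0, 0], "jaw": 1},
])

```text
time: 25.85
tcp_pos: [0.6727, 0.1808, 0.1614]
orientation: [0.995, -0.095, -0.0, 0.0]
ft_force: [1.0, -0.1, 0.6]
width: 0.0807
```

```bash
python3 -c "
from h import *
plan([(.66,.19,.22,0),(.471,.393,.18,79.1)],step=4.5)"
```

```text
at [0.6727 0.1808 0.1614] -10.94 w 0.0807 t 25.9 F [ 1.  -0.1  0.6] tilt [-0.     -0.0001]
call: {"offset":[-0.7,-0.3,-2.9],"rotation":[0,0,-5.5]}, {"offset":[-0.7,-0.4,-3],"rotation":[0,0,-5.4]}, {"offset":[-1.9,-2,0.4],"rotation":[0,0,-7.9]}, {"offset":[-1.6,-2.3,0.4],"rotation":[0,0,-7.9]}, {"offset":[-1.2,-2.5,0.4],"rotation":[0,0,-7.9]}, {"offset":[-1,-2.6,0.4],"rotation":[0,0,-8]}, {"offset":[-0.5,-2.7,0.4],"rotation":[0,0,-7.9]}, {"offset":[-0.2,-2.8,0.4],"rotation":[0,0,-7.9]}
call: {"offset":[0.3,-2.7,0.4],"rotation":[0,0,-7.9]}, {"offset":[0.6,-2.8,0.4],"rotation":[0,0,-7.9]}, {"offset":[0.9,-2.6,0.4],"rotation":[0,0,-7.9]}, {"offset":[1.3,-2.4,0.4],"rotation":[0,0,-7.9]}
end [0.4709 0.3927 0.1804] 79.06
```

>>> jog_arm([
  {"offset": [-0.7, -0.3, -2.9], "rotation": [0, 0, -5.5], "jaw": 1},
  {"offset": [-0.7, -0.4, -3], "rotation": [0, 0, -5.4], "jaw": 1},
  {"offset": [-1.9, -2, 0.4], "rotation": [0, 0, -7.9], "jaw": 1},
  {"offset": [-1.6, -2.3, 0.4], "rotation": [0, 0, -7.9], "jaw": 1},
  {"offset": [-1.2, -2.5, 0.4], "rotation": [0, 0, -7.9], "jaw": 1},
  {"offset": [-1, -2.6, 0.4], "rotation": [0, 0, -8], "jaw": 1},
  {"offset": [-0.5, -2.7, 0.4], "rotation": [0, 0, -7.9], "jaw": 1},
  {"offset": [-0.2, -2.8, 0.4], "rotation": [0, 0, -7.9], "jaw": 1},
])

```text
time: 26.65
tcp_pos: [0.5456, 0.3124, 0.195]
orientation: [0.914, 0.405, 0.001, 0.0]
ft_force: [0.3, -0.1, 0.1]
width: 0.0854
```

>>> jog_arm([
  {"offset": [0.3, -2.7, 0.4], "rotation": [0, 0, -7.9], "jaw": 1},
  {"offset": [0.6, -2.8, 0.4], "rotation": [0, 0, -7.9], "jaw": 1},
  {"offset": [0.9, -2.6, 0.4], "rotation": [0, 0, -7.9], "jaw": 1},
  {"offset": [1.3, -2.4, 0.4], "rotation": [0, 0, -7.9], "jaw": 1},
  {"offset": [0, 0, 0], "rotation": [0, 0, 0], "jaw": 1},
  {"offset": [0, 0, 0], "rotation": [0, 0, 0], "jaw": 1},
])

```text
time: 27.25
tcp_pos: [0.471, 0.3931, 0.179]
orientation: [0.771, 0.636, 0.0, 0.0]
ft_force: [0.9, -0.7, 0.1]
width: 0.0852
```

```bash
python3 -c "
from h import *
plan([(.471,.393,.04,79.1),(.471,.393,.003,79.1)],step=4,dec=2)
for n in('top','scene'):
  c=camera(n)
  for t in('walnut_top','pine_center','sanding_center','tall_center','short_center'):print(n,t,[(np.round(d['xyz'],4),round(d['p'],2)) for d in mark_of(t,n)[:1]],[rect(c,d['pixels'],.056) for d in silhouettes(t,n)[:1] if t[0]=='t'])
  if n=='top':save(c,'pics/t4.png',(200,120,360,240),5)
  s=c
def px(c,P): 
  q=Rc(c).T@(np.array(P)-c['eye']); return q[:2]/q[2]*c['fx']+[c['cx'],c['cy']]
c=camera('top')
w=R.from_euler('z',-10.9,degrees=True).as_matrix();o=np.array([.604,.1945,0])
t=np.linspace(0,2*np.pi,60)
f=cv2.resize(c['frame'][120:240,170:330,::-1],None,fx=5,fy=5,interpolation=cv2.INTER_CUBIC)
def poly(P):
  q=np.array([(px(c,w@np.array(p)+o)-[170,120]+.5)*5 for p in P]);cv2.polylines(f,[q.astype(np.int32)],True,(255,255,0),1)
poly([(a,b,.017) for a,b in((.036,.1025),(.036,-.1025),(-.036,-.1025),(-.036,.1025))])
for z in(0,.056):poly([(.0705+.0195*np.cos(k),.0195*np.sin(k),z) for k in t])
cv2.imwrite('pics/t5.png',f)
"
```

```text
at [0.471  0.3931 0.179 ] 79.05 w 0.0852 t 27.2 F [ 0.9 -0.7  0.1] tilt [0.001  0.0001]
call: {"offset":[0,0,3.47],"rotation":[0,0,-0]}, {"offset":[0,0,3.48],"rotation":[0,0,-0]}, {"offset":[0,0,3.47],"rotation":[0,0,-0]}, {"offset":[-0.01,0,3.48],"rotation":[0,0,-0.1]}, {"offset":[0,0,3.7],"rotation":[0,0,0]}
end [0.471 0.393 0.003] 79.15
top walnut_top [(array([0.6055, 0.1935, 0.0161]), 0.68)] []
top pine_center [(array([0.6056, 0.1918, 0.0242]), 0.48)] []
top sanding_center [(array([0.6053, 0.1959, 0.0491]), 0.86)] []
top tall_center [(array([0.6722, 0.184 , 0.0242]), 0.49)] [(array([665.2, 178.4]), array([55.1, 39.5]), -63.9)]
top short_center [(array([0.4705, 0.3917, 0.0091]), 0.71)] []
scene walnut_top [] []
scene pine_center [] []
scene sanding_center [(array([0.6041, 0.1916, 0.0554]), 0.76)] []
scene tall_center [(array([0.6699, 0.1855, 0.0294]), 0.42)] []
scene short_center [(array([0.4694, 0.3948, 0.0119]), 0.49)] []
```

View pics/t5.png

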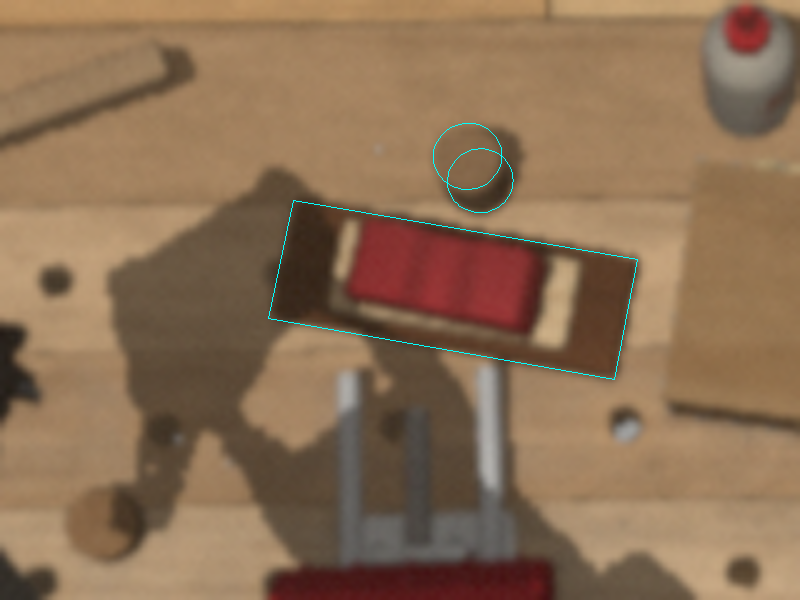

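The overlay matches: the walnut outline fits, and the tall dog fills the target circles at (475,170). Now the puck, which is directly below the tool.

>>> jog_arm([
  {"offset": [0, 0, 3.5], "rotation": [0, 0, 0], "jaw": 1},
  {"offset": [0, 0, 3.5], "rotation": [0, 0, 0], "jaw": 1},
  {"offset": [0, 0, 3.5], "rotation": [0, 0, 0], "jaw": 1},
  {"offset": [0, 0, 3.5], "rotation": [0, 0, 0], "jaw": 1},
  {"offset": [0, 0, 2], "rotation": [0, 0, 0], "jaw": 1},
  {"offset": [0, 0, 1.7], "rotation": [0, 0, 0], "jaw": 1},
  {"offset": [0, 0, 0], "rotation": [0, 0, 0], "jaw": 1},
])

```text
time: 29.1
tcp_pos: [0.4696, 0.3917, -0.0013]
orientation: [0.771, 0.637, -0.003, -0.0]
ft_force: [-0.6, -0.1, 0.1]
width: 0.0854
```

>>> jog_arm([
  {"offset": [0, 0, 0], "rotation": [0, 0, 0], "jaw": 0.5},
  {"offset": [0, 0, 0], "rotation": [0, 0, 0], "jaw": 0},
  {"offset": [0, 0, 0], "rotation": [0, 0, 0], "jaw": -0.4},
  {"offset": [0, 0, 0], "rotation": [0, 0, 0], "jaw": -1},
  {"offset": [0, 0, 0], "rotation": [0, 0, 0], "jaw": -1},
  {"offset": [0, 0, 0], "rotation": [0, 0, 0], "jaw": -1},
  {"offset": [0, 0, 0], "rotation": [0, 0, 0], "jaw": -1},
], squeeze=50)

```text
time: 29.8
tcp_pos: [0.4719, 0.3933, 0.0029]
orientation: [0.771, 0.637, 0.001, 0.0]
ft_force: [-0.1, -1.1, 7.2]
width: 0.0403
```

```bash
python3 -c "
from h import *
plan([(.471,.393,.15,79.1),(.630,.3305,.15,79.1)],step=4)"
```

```text
at [0.4719 0.3933 0.0029] 79.07 w 0.0403 t 29.8 F [-0.1 -1.1  7.2] tilt [0.0024 0.0015]
call: {"offset":[0,0,-3.7],"rotation":[0,0,-0]}, {"offset":[0,0,-3.7],"rotation":[0,0,-0]}, {"offset":[0,-0.1,-3.6],"rotation":[0,0,-0]}, {"offset":[0,0,-3.7],"rotation":[0,0,-0]}, {"offset":[-0.6,3.4,0],"rotation":[0,0,-0]}, {"offset":[-0.7,3.3,0],"rotation":[0,0,-0]}, {"offset":[-0.6,3.4,0],"rotation":[0,0,-0]}, {"offset":[-0.6,3.3,0],"rotation":[0,0,-0]}
call: {"offset":[-0.7,3.4,0],"rotation":[0,0,-0]}
end [0.6298 0.3302 0.1499] 79.07
```

>>> jog_arm([
  {"offset": [0, 0, -1.5], "rotation": [0, 0, 0], "jaw": -1},
  {"offset": [0, 0, -4], "rotation": [0, 0, 0], "jaw": -1},
  {"offset": [0, 0, -4.5], "rotation": [0, 0, 0], "jaw": -1},
  {"offset": [0, 0, -4.5], "rotation": [0, 0, 0], "jaw": -1},
  {"offset": [-0.6, 3.4, 0], "rotation": [0, 0, 0], "jaw": -1},
  {"offset": [-0.7, 3.3, 0], "rotation": [0, 0, 0], "jaw": -1},
  {"offset": [-0.6, 3.4, 0], "rotation": [0, 0, 0], "jaw": -1},
  {"offset": [-0.6, 3.3, 0], "rotation": [0, 0, 0], "jaw": -1},
])

```text
time: 30.6
tcp_pos: [0.5991, 0.3422, 0.1478]
orientation: [0.771, 0.637, 0.001, 0.0]
ft_force: [-0.5, -0.1, -1.2]
width: 0.0404
```

>>> jog_arm([
  {"offset": [-0.7, 3.3, 0], "rotation": [0, 0, 0], "jaw": -1},
  {"offset": [0, 0, 0], "rotation": [0, 0, 0], "jaw": -1},
  {"offset": [0, 0, 3], "rotation": [0, 0, 0], "jaw": -1},
  {"offset": [0, 0, 4], "rotation": [0, 0, 0], "jaw": -1},
  {"offset": [0, 0, 3], "rotation": [0, 0, 0], "jaw": -1},
  {"offset": [0, 0, 0], "rotation": [0, 0, 0], "jaw": -1},
  {"offset": [0, 0, 0], "rotation": [0, 0, 0], "jaw": -1},
])

```text
time: 31.3
tcp_pos: [0.6289, 0.33, 0.0474]
orientation: [0.771, 0.637, 0.0, 0.0]
ft_force: [0.6, -0.2, 0.4]
width: 0.0402
```

```bash
python3 -c "
from h import *
plan([(.630,.3305,.005,79.1)],step=4,dec=2)
for n in('scene','top'):
  c=camera(n);print(n,[(np.round(d['xyz'],4),round(d['p'],2)) for t in ('short_center','walnut_top') for d in mark_of(t,n)[:2]])
c=camera('scene');save(c,'pics/g8.png',(180,100,340,220),5)
"
```

```text
at [0.6289 0.33   0.0474] 79.09 w 0.0402 t 31.3 F [ 0.6 -0.2  0.4] tilt [0.0003 0.0001]
call: {"offset":[0.03,0.05,2.12],"rotation":[0,0,-0]}, {"offset":[0.04,0.04,2.12],"rotation":[0,0,-0]}
end [0.63   0.3305 0.005 ] 79.09
scene [(array([0.6296, 0.3315, 0.0553]), 0.46), (array([0.6035, 0.1976, 0.017 ]), 0.93)]
top [(array([0.6339, 0.3296, 0.0558]), 0.49), (array([0.6052, 0.1945, 0.0159]), 0.82)]
```

View pics/g8.png

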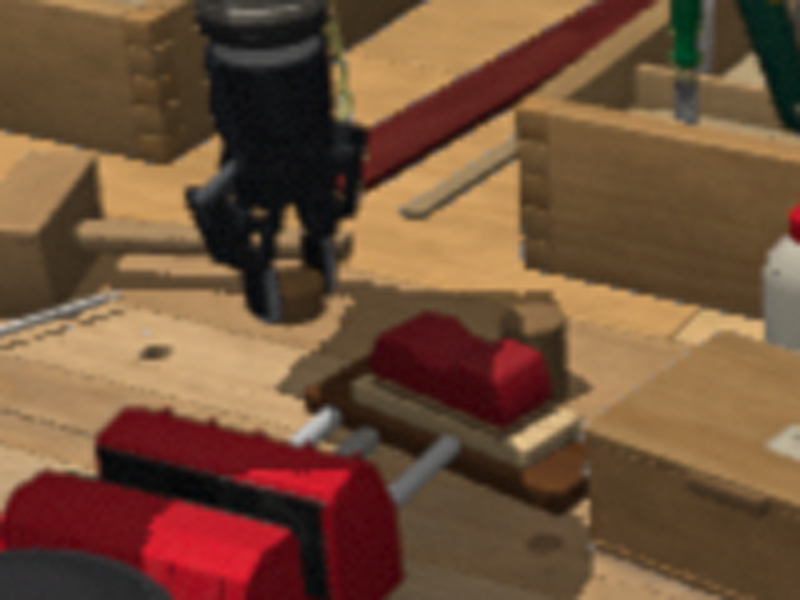

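The puck is held flat at (285,295), with the mallet handle and walnut end clear. Lowering it.

>>> jog_arm([
  {"offset": [0, 0.1, 2], "rotation": [0, 0, 0], "jaw": -1},
  {"offset": [0, 0, 1.4], "rotation": [0, 0, 0], "jaw": -1},
  {"offset": [0, 0, 0.7], "rotation": [0, 0, 0], "jaw": -1},
  {"offset": [0, 0, 0.3], "rotation": [0, 0, 0], "jaw": -1},
  {"offset": [0, 0, 0], "rotation": [0, 0, 0], "jaw": -1},
  {"offset": [0, 0, 0], "rotation": [0, 0, 0], "jaw": -1},
])

```text
time: 32.25
tcp_pos: [0.6299, 0.3294, 0.0029]
orientation: [0.771, 0.637, -0.0, 0.0]
ft_force: [-2.5, -1.5, 5.9]
width: 0.04
```

```bash
python3 -c "
from h import *
plan([(.630,.3305,.003,79.1)],step=4,dec=2)"
```

```text
at [0.6299 0.3294 0.0029] 79.07 w 0.04 t 32.2 F [-2.5 -1.5  5.9] tilt [-0.0002 -0.0002]
call: {"offset":[0.11,-0.01,-0.01],"rotation":[0,0,-0]}
end [0.63   0.3305 0.003 ] 79.07
```

Down on the bench at the target. Releasing, rising, and moving clear for a final look.

>>> jog_arm([
  {"offset": [0, 0, 0], "rotation": [0, 0, 0], "jaw": 0.1},
  {"offset": [0, 0, 0], "rotation": [0, 0, 0], "jaw": 0.25},
  {"offset": [0, 0, 0], "rotation": [0, 0, 0], "jaw": 0.25},
  {"offset": [0, 0, 0], "rotation": [0, 0, 0], "jaw": 0.25},
  {"offset": [0, 0, -1], "rotation": [0, 0, 0], "jaw": 0.25},
  {"offset": [0, 0, -4], "rotation": [0, 0, 0], "jaw": 0.25},
  {"offset": [0, 0, -4.5], "rotation": [0, 0, 0], "jaw": 0.25},
  {"offset": [0, 0, -4.5], "rotation": [0, 0, 0], "jaw": 0.25},
])

```text
time: 33.05
tcp_pos: [0.6298, 0.3293, 0.1444]
orientation: [0.771, 0.637, -0.0, 0.0]
ft_force: [0.5, 0.5, -0.1]
width: 0.0536
```

>>> jog_arm([
  {"offset": [0, 0, -4.5], "rotation": [0, 0, 0], "jaw": 0.25},
  {"offset": [0, 0, -3], "rotation": [0, 0, 0], "jaw": 0.25},
  {"offset": [0, -4, 0], "rotation": [0, 0, 0], "jaw": 0.25},
  {"offset": [0, -4, 0], "rotation": [0, 0, 0], "jaw": 0.25},
  {"offset": [0, -4, 0], "rotation": [0, 0, 0], "jaw": 0.25},
  {"offset": [2, -4, 0], "rotation": [0, 0, 0], "jaw": 0.25},
  {"offset": [2, -3, 0], "rotation": [0, 0, 0], "jaw": 0.25},
  {"offset": [0, 0, 0], "rotation": [0, 0, 0], "jaw": 0.25},
])

```text
time: 33.85
tcp_pos: [0.4477, 0.4076, 0.2187]
orientation: [0.77, 0.638, 0.001, -0.001]
ft_force: [0.6, 0.3, -0.7]
width: 0.0538
```

```bash
python3 -c "
from h import *
c=camera('top')
for t in('walnut_top','pine_center','sanding_center','tall_center','short_center'):print(t,[(np.round(d['xyz'],4),round(d['p'],2)) for d in mark_of(t,'top')[:1]])
def px(c,P): 
  q=Rc(c).T@(np.array(P)-c['eye']); return q[:2]/q[2]*c['fx']+[c['cx'],c['cy']]
w=R.from_euler('z',-10.9,degrees=True).as_matrix();o=np.array([.604,.1945,0])
t=np.linspace(0,2*np.pi,60)
f=cv2.resize(c['frame'][120:240,170:330,::-1],None,fx=5,fy=5,interpolation=cv2.INTER_CUBIC); cv2.imwrite('pics/t6raw.png',f)
def poly(P):
  q=np.array([(px(c,w@np.array(p)+o)-[170,120]+.5)*5 for p in P]);cv2.polylines(f,[q.astype(np.int32)],True,(255,255,0),1)
for a,b,z in((.036,.1025,.017),(.026,.069,.03)):poly([(i*a,j*b,z) for i,j in((1,1),(1,-1),(-1,-1),(-1,1))])
poly([(.0705+.0195*np.cos(k),.0195*np.sin(k),.056) for k in t])
poly([(.021*np.cos(k),.1385+.021*np.sin(k),.022) for k in t])
cv2.imwrite('pics/t6.png',f)
print(sense()['tcp_pos'])
c=camera('scene');save(c,'pics/s6.png',(180,110,380,260),4)
"
```

```text
walnut_top [(array([0.669 , 0.1802, 0.0257]), 0.71)]
pine_center [(array([0.6048, 0.192 , 0.0244]), 0.69)]
sanding_center [(array([0.6066, 0.1933, 0.0483]), 0.82)]
tall_center [(array([0.6728, 0.1821, 0.0233]), 0.45)]
short_center [(array([0.6306, 0.3301, 0.0103]), 0.48)]
[0.45207071 0.40386677 0.21722262]
```

View pics/t6.png

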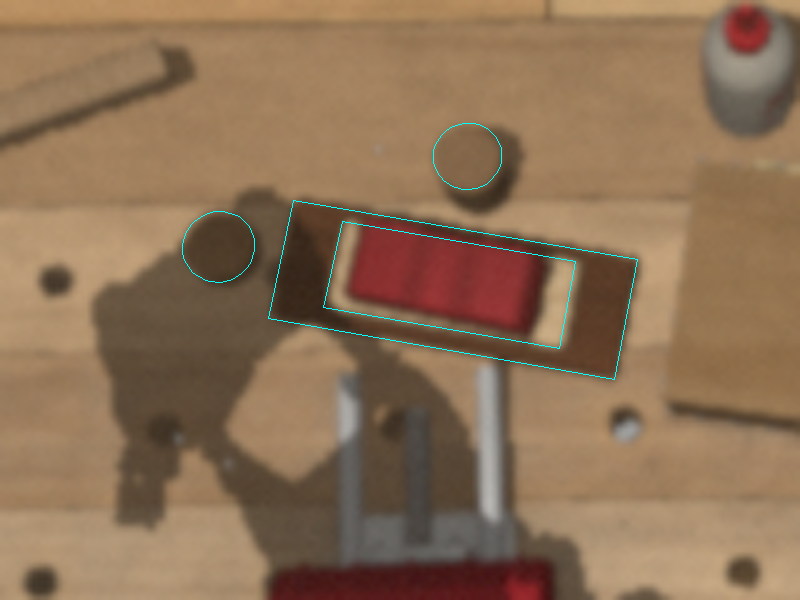

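```bash
python3 -c "
from h import *
print(close_job())"
```

```text
the job is handed in; nothing more can be done
None
```

I set up the dry run in the order you asked and handed it in at about 34 s of the 118 s. The pine strip is on the walnut, the sanding block is cork down on the pine, and the tall dog and then the short dog are on the bench. The gripper let go of everything and was about 20 cm above the bench at hand-in.

- **Placing:** In the last top view, both dogs fell on circles drawn for a 15 mm gap from the strip, to within about 1–2 mm. The tall dog is behind the middle of the walnut strip and the short dog is in line with its left end.
- **Pine and block:** Both lie lengthwise and centred to about 2 mm, the block after allowing for its height in the picture.
- **Forces:** The largest contact force I saw was about 9 N, measured at the end of the moves.

**What disagreed or failed:**
- The networks' last `walnut_top` reading was wrong: it landed on the tall dog. I used the earlier fit of the strip's outline, which still matched the picture.
- The scene camera put the tall dog about 2–3 mm nearer the walnut than the top camera did.
- I couldn't view the last scene picture because the 16-picture limit was reached. The final check therefore rests on the top view and the networks' readings for the other four things, which came within about 3 mm of the targets.

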